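# Gauge the height of an order's packet stack and lock it to the click

### The arm

A 6-joint arm with a two-finger parallel gripper is mounted at the origin on a cart in front of the work surface, level with it; the furniture and walls round the work are solid. World frame = base frame: x ahead of the robot, y to its left, z up, the work surface at z = 0. Lengths are in mm, angles in rad, forces in N, time in s.
With the tool pointing down it reaches from about 350 to 925 mm from the base axis. Payload 6.4 kg.
Tool frame: the origin (TCP) lies between the finger pads; the fingertips stand ctrl.tip_reach ahead of it and the grasp point (between the pads) lies 3 mm ahead of it (ctrl.tip_reach is the distance from the TCP to the fingertips, in mm); z points along the fingers, y is the line along which they close (so a half turn about z gives the same grasp; the last joint's range is limited). The gripper opens to 94 mm and grips with 3 to 60 N. Pads are 16 mm wide; open, the fingers measure 119 mm over their backs; the gripper's body (75 mm by 177 mm) begins 78 mm behind the grasp point.
Start: joints at [1.011, 0.245, 1.558, -0, 1.339, -0.174], TCP at [244.593, 602.236, 227.455] pointing down, gripper open.
Joint ranges: [-3.13, 3.13], [-1.02, 2.26], [0.13, 2.54], [-0.95, 4.09], [0.21, 2.88], [-2.74, 2.74]. Speed limits (rad/s): [2.57, 2.57, 3.14, 3.14, 3.14, 3.14].

### API

Orientations are given as a unit quaternion [x, y, z, w].
In Python, from station import ctrl, optics gives the robot as it stands.
- The arm moves only by the tool carry_out, never from a script. Its arguments are lists of equal length, an entry for each row: "hand": the opening in per cent of the stroke, from 0 (shut) to 100 (fully open); "xyz": the shift along the tool's x, y, z each as a share of 0.1 m, from -1 to 1, a list of three; "rotation": the turn, a rotation vector about the tool's x, y, z each as a share of 4 degrees, from -1 to 1, a list of three. A call has 1 to 20 rows; each row shifts and turns the commanded pose from where the row before left it, along the tool's axes as they then stand; what a row does not reach is not made up. A row lasts 1/12 s, in which the tool goes at most 41.7 mm and 7.16 degrees, less where a joint would pass 70% of its speed; a pose out of reach is approached as far as the arm can. A call with a number of a shift or a turn outside -1 to 1 is refused whole. A call with a gripper value outside its range is refused whole. The fingers move at their own pace and stop on an object; "newtons" is the grip in N (left out, the last holds). Time passes only in rows, so rows that do not move let the fingers close. It gives the time, the measured TCP pose, the force, the opening and the grip force at its end, in the units of the state.
- ctrl.read_state(): the state, without advancing time (a new reading comes with each control period).
- optics.snapshot(name): name is "scene" or "side" or "wrist"; returns a dict with "frame" (400x640x3 uint8, blue, green, red), "vertical_fov" (degrees; the focal length in pixels is half the picture's height over the tangent of half this angle, whatever the lens; pixels are square), "cx", "cy" (the principal point, pixels), "view" (4x4, takes a point from world to camera coordinates). Camera axes: x right, y down, z forward; pixel columns grow to the right and rows downward; lengths in mm; the calibration is good to about 2 mm. A picture is of the moment at which its call begins. There is no depth.
- ctrl.hand_in(): hands the job in; it is judged then, once.
The state is a dict: "t": time; "qpos": joint angles; "joint_vel": joint speeds; "joint_efforts": joint torques, N m; "position": TCP position; "orientation": TCP orientation; "contact_force": force on the tool from outside, world axes, zero at the start; "torque": the same for the moment, N m; "opening": finger opening in mm; "grasp_force": force on a finger pad.
Only numpy, scipy, OpenCV 4.12 (cv2) and the standard library are available. Lean on these libraries where they do the work, as an engineer would, in place of code of your own. Each camera call takes 0.05 s, during which the arm holds its last target. There are 200 camera calls.

### The job

Stack every lens packet lying loose on the table flat in the nest of the parcel height gauge, swing the gauge's blue arm, its probe raised clear, over the stack up to its stop, and lower the probe gently until its foot rests on the top packet. Then lock it there: turn the red lock knob clockwise until its slip clutch has clicked over (the red grip keeps turning while the collar under it stands still), and stop soon after, within about a quarter turn. Leave the spectacles, the spray bottle and the glue dropper where they stand.

Things in the scene. Friction and masses are not known exactly. Their poses are not given: they have to be found in the camera images.
- packet_1: One of up to four like stiff lens packets, white with a red band, a flat box 60 x 58 x 8.5 mm (x, y, z), 50 g; may be absent (None). Either face may be up. Origin at the centre of its underside, z up, x along the 60 mm side. Lies flat; pinch it near the table, fingers apart along world x, but along y if left of y = 0.1 (behind a frame warmer 0.22 m high, x 0.33 to 0.55).
- packet_2: One of up to four like stiff lens packets, white with a red band, a flat box 60 x 58 x 8.5 mm (x, y, z), 50 g; may be absent (None). Either face may be up. Origin at the centre of its underside, z up, x along the 60 mm side. Lies flat; pinch it near the table, fingers apart along world x, but along y if left of y = 0.1 (behind a frame warmer 0.22 m high, x 0.33 to 0.55).
- packet_3: One of up to four like stiff lens packets, white with a red band, a flat box 60 x 58 x 8.5 mm (x, y, z), 50 g; may be absent (None). Either face may be up. Origin at the centre of its underside, z up, x along the 60 mm side. Lies flat; pinch it near the table, fingers apart along world x, but along y if left of y = 0.1 (behind a frame warmer 0.22 m high, x 0.33 to 0.55).
- packet_4: One of up to four like stiff lens packets, white with a red band, a flat box 60 x 58 x 8.5 mm (x, y, z), 50 g; may be absent (None). Either face may be up. Origin at the centre of its underside, z up, x along the 60 mm side. Lies flat; pinch it near the table, fingers apart along world x, but along y if left of y = 0.1 (behind a frame warmer 0.22 m high, x 0.33 to 0.55).
- gauge: Parcel height gauge, fixed, yawed a little: grey slab 94 x 156 x 20 mm; origin on its underside below the nest centre, z up; it reaches 47 mm to +x, -x and +y, 109 mm to -y. 85 mm to -y of the nest stands a steel column that carries the blue arm (both up to 124 mm high). To its left, y -0.08 to 0.13, x 0.58 to 0.75, is an edging machine 0.28 m high.
- nest_floor (a point): Centre of the nest (black pad), on its floor 20 mm above the table; axes of the gauge. Four L-shaped corner posts 34 mm high leave 70 mm in x by 68 mm in y: lay packets in from above, 60 mm side along x. Finger gaps between posts: 44 mm wide on the +x and -x sides, 50 mm on +y and -y. Best grip there along x: the column is at -y. The n-th packet's underside lies 8.5 mm x (n-1) above.
- swing_arm (a joint): Hinge of the blue arm about the column, rad. 0: on its stop, probe over the nest centre (arm points to the gauge's +y); grows counterclockwise from above to 1.95; starts parked near 1.8 (beyond the gauge's -x direction). Swing it clockwise to 0. About 1 N at the probe moves it; it stays where it is left. Arm 24 mm thick, 30 to 38 mm wide, underside 100 mm above the table.
- probe (a joint): Slide of the probe rod through the arm's end, m; 0 at the top, grows downwards to 0.055 (foot on the bare nest floor at 0.054). Starts 0.015 to 0.035 down: pull it up before the arm is swung, so that the foot clears posts and stack. Moves with about 2 N and stays where it is left.
- probe_foot (a point): Centre of the underside of the probe's foot, a steel disc 22 mm across; 74 mm above the table (54 mm above the nest floor) with the probe raised.
- probe_head (a point): Middle of the black head (24 mm across, 22 high, yellow band) on the probe rod, 117 mm above the foot's underside, 85 mm from the column axis. Raised, its top is 202 mm above the table: keep the hand clear of it. Grip it from above, swing the arm by it (it does not spin on its rod: turn the wrist along, or regrip half way) and push it down.
- lock_screw (a joint): Lock screw with its dark steel collar (34 mm across, red mark on top), rad. Grows clockwise seen from above; turns lightly (0.02 N m) along with the red grip up to its stop at 2.0 = locked; starts 0.6 to 1.3 short of it.
- lock_clutch (a joint): Slip of the red grip on its collar, rad: 0 while both turn together, grows clockwise once the screw is on its stop and the grip is turned on with about 0.08 N m. It counts as clicked over at 0.25 and must not be overrun by more than 2.2. It does not go back by itself.
- lock_grip (a point): On the axis of the red lock knob, at the height to grip, 149 mm above the table. The grip is an upright bar 34 mm long (this point's x), 13 mm wide (y), from 18 mm below this point to 10 mm above, white line on top; it sits on the arm 36 mm from the column axis, 49 mm from the rod; the axes turn with it. Turning clockwise presses the arm against its stop.
- specs_gold: Bystander: folded gold spectacles, 38 x 129 x 33 mm, lying behind the gauge; origin at its underside. Leave it.
- lens_spray: Bystander: blue spray bottle with white head, 43 x 95 x 182 mm, standing at the back left; origin at its underside. Leave it.
- glue_dropper: Bystander: brown dropper bottle, 34 mm across, 102 mm high, standing at the back left; origin at its underside. Leave it.

How it is judged:
By the outcome, as a careful person would: the job done as asked, in the order asked, and still so for the second after the job is handed in, with the robot touching nothing.
Of packet_1, packet_2, packet_3, packet_4 only 3 to 4 are there at a start; the rules pass over those that are not, and their reading is None.
At some moment in a run one of packet_1, packet_2, packet_3, packet_4 may be knocked a few centimetres aside while the robot is not near it.
Once in a run the grip may slacken for a moment while it holds something.
It also fails if it takes over 192 s, if anything falls off the work surface, if the arm or the gripper's body presses on something with over 40 N, if the wrist force passes 120 N, or if a joint passes its speed limit or range.

## Working session

There is one attempt and no reset: what is moved stays moved. The work goes in short steps, Python scripts to look and compute and a tool call to move; the robot and the scene stay as the last step left them, time stands still between calls to the robot, and variables do not carry over. Pictures are saved under pics/ and viewed, at most 14 in all, crops included, and the job is handed in when it is done.

Besides the shell and the picture viewer there is one more tool, called after "Request:" by a JSON object that holds its "api" and its "payload", one argument or row to a line. carry_out: Moves the arm, as the interface text tells. Its arguments: {"type":"object","properties":{"hand":{"type":"array"},"xyz":{"type":"array"},"rotation":{"type":"array"},"newtons":{"type":"number"}},"required":["hand","xyz","rotation"]}

```bash
ls; mkdir -p pics
cat > h.py <<'E'
import numpy as np, cv2
from station import ctrl, optics
from scipy.spatial.transform import Rotation as R
def snap(n, f=None):
    s=optics.snapshot(n)
    if f: cv2.imwrite('pics/'+f,s['frame'])
    return s
def fl(s): return 200/np.tan(np.radians(s['vertical_fov'])/2)
def back(s,u,v,z):
    V=np.array(s['view']); f=fl(s)
    d=V[:3,:3].T@np.array([(u-s['cx'])/f,(v-s['cy'])/f,1]); c=-V[:3,:3].T@V[:3,3]
    return c+d*(z-c[2])/d[2]
def proj(s,p):
    V=np.array(s['view']); q=V[:3,:3]@np.array(p)+V[:3,3]
    return q[:2]/q[2]*fl(s)+[s['cx'],s['cy']]
E
python3 - <<'E'
from h import *
for n in('scene','side','wrist'):
    s=snap(n,n+'0.png'); V=np.array(s['view']); print(n,s['vertical_fov'],s['cx'],s['cy'],-V[:3,:3].T@V[:3,3],V[2,:3])
st=ctrl.read_state(); print(st, ctrl.tip_reach)
E
```

```text
pics
scene 55.21911112047133 322.03732827862535 196.629543970859 [ -73.18190867 -556.88571622  673.1629611 ] [ 0.6324122   0.56456232 -0.53040003]
side 43.5787225273074 310.85563040863906 191.19402189602482 [ 580.64304284 -524.77895198 1284.43952651] [ 0.00615996  0.4306583  -0.90249403]
wrist 68.75486775530196 314.7132931191624 200.32083490845676 [174.70976554 629.57079986 383.39640825] [ 0.23843954 -0.0995432  -0.96604231]
{'t': 0.15, 'qpos': array([ 1.01085644e+00,  2.45658659e-01,  1.55868744e+00, -3.30231203e-05,
        1.33868230e+00, -1.74109241e-01]), 'joint_vel': array([ 6.37325920e-05, -2.26975561e-03, -2.97415973e-03,  2.82184995e-03,
        4.96913190e-05, -1.21034513e-03]), 'joint_efforts': array([-2.82373248e-04, -4.16265178e+01, -3.14982498e+01,  6.85578701e-02,
        3.16167797e-02, -1.00431394e-04]), 'position': array([244.40145712, 601.86154639, 226.62028842]), 'orientation': array([ 1.91717161e-01,  9.81449955e-01, -6.75826014e-04, -2.42604901e-04]), 'contact_force': array([0.36731955, 0.93266517, 0.92219106]), 'torque': array([-0.00777915, -0.04629321, -0.0250977 ]), 'grasp_force': 0.0, 'opening': 94.19455599886936} 22.0
```

View pics/scene0.png

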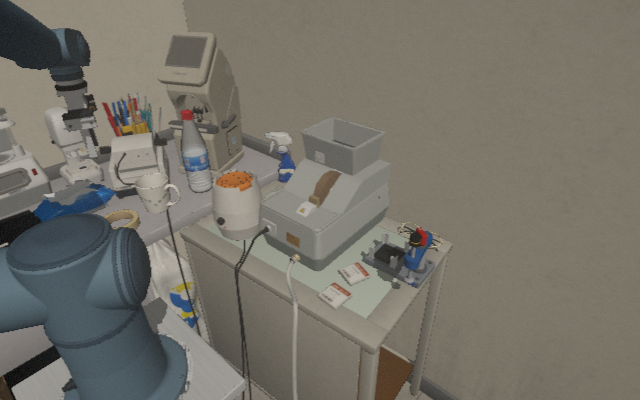

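View pics/side0.png

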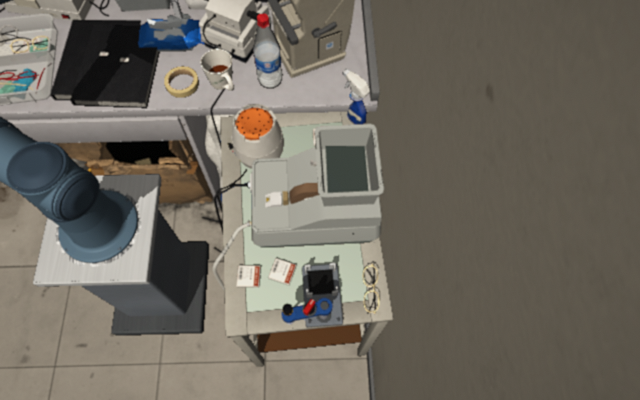

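View pics/wrist0.png

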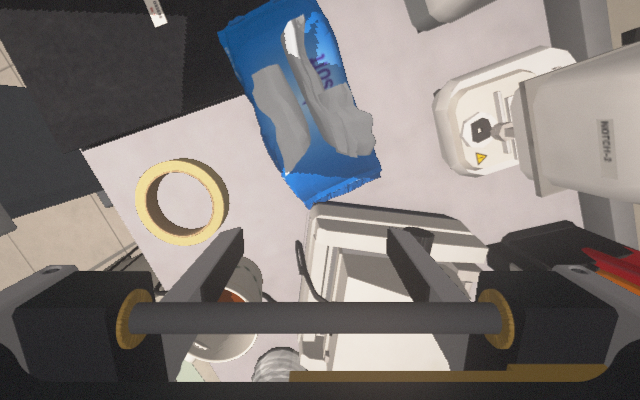

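The scene view shows two packets near pixels (335,294) and (354,272), in front of the nest at about (390,255). In the side view they are at (249,275) and (282,271), with the nest at (321,282). The blue arm is parked toward the robot with its head at (287,311). The wrist view shows only the other table.

Run:
```python
from h import *
s=snap('side'); f=s['frame']
cv2.imwrite('pics/sc.png',cv2.resize(f[245:335,225:395],None,fx=4.7,fy=4.7,interpolation=cv2.INTER_CUBIC))
for n,u,v,z in [('p1',249,275,8),('p2',282,271,8),('nest',321,282,20),('head',287,311,170),('knob',309,307,159),('spray',357,115,50)]: print(n,back(s,u,v,z).round())
w=snap('wrist'); V=np.array(w['view']); st=ctrl.read_state()
T=R.from_quat(st['orientation']).as_matrix(); c=-V[:3,:3].T@V[:3,3]
print('cam in tool',T.T@(c-st['position']), (V[:3,:3]@T).round(3)); print(T.round(3))
```

```text
p1 [ 421. -154.    8.]
p2 [ 507. -146.    8.]
nest [ 609. -181.   20.]
head [ 528. -285.  170.]
knob [ 577. -276.  159.]
spray [731. 309.  50.]
cam in tool [  74.9810722    -0.75996662 -156.72087028] [[ 0.     1.     0.001]
 [-0.966  0.    -0.259]
 [-0.259 -0.001  0.966]]
[[-0.927  0.376 -0.   ]
 [ 0.376  0.927 -0.001]
 [ 0.    -0.001 -1.   ]]
```

View pics/sc.png

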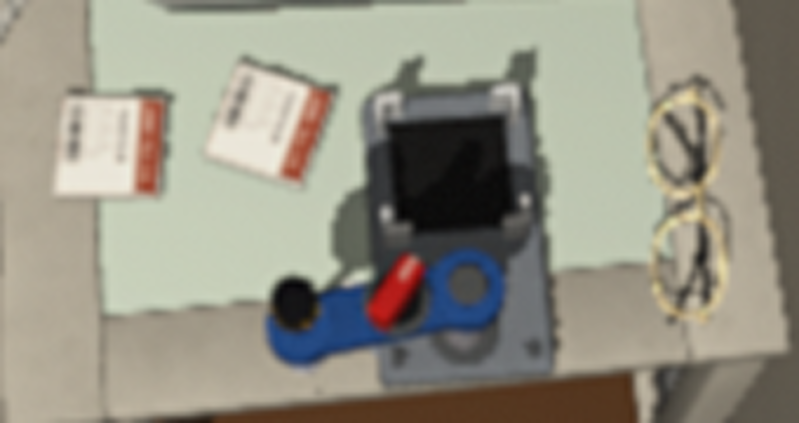

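The crop shows packet A centred near (110,146) in the crop and packet B near (269,122), yawed about -15°. The gauge is nearly square to the world axes and the arm is parked toward -x. Next I'll raise the hand and look behind the warmer and machine with the wrist camera.

Request:
{"api": "carry_out", "payload": {
  "hand": [100,100,100,100,100,100,100,100,100,100,100,100,100,100,100,100],
  "xyz": [
    [0,0,-0.35],
    [0,0,-0.35],
    [0,0,-0.35],
    [0,0,-0.35],
    [0,0,-0.35],
    [0,0,-0.25],
    [-0.26,-0.3,0],
    [-0.26,-0.3,0],
    [-0.26,-0.3,0],
    [-0.26,-0.3,0],
    [-0.26,-0.3,0],
    [-0.26,-0.3,0],
    [-0.26,-0.3,0],
    [-0.26,-0.3,0],
    [-0.26,-0.3,0],
    [0,0,0]
  ],
  "rotation": [
    [0,0,-1],
    [0,0,-1],
    [0,0,-1],
    [0,0,-1],
    [0,0,-1],
    [0,0,-0.5],
    [0,0,0],
    [0,0,0],
    [0,0,0],
    [0,0,0],
    [0,0,0],
    [0,0,0],
    [0,0,0],
    [0,0,0],
    [0,0,0],
    [0,0,0]
  ]
}}

```text
t: 1.58
position: [481.6, 327.1, 426.7]
orientation: [0.005, 1.0, -0.001, 0.0]
contact_force: [-0.8, -0.1, -0.7]
opening: 94.1
grasp_force: 0.0
```

Run:
```python
from h import *
w=snap('wrist','w1.png'); st=ctrl.read_state(); print(st['t'],st['position'],st['contact_force'],R.from_quat(st['orientation']).as_matrix().round(3))
```

```text
1.6333 [479.85341801 329.37193218 426.8456889 ] [-0.56905983 -0.1116805  -0.40297241] [[-1.     0.007 -0.001]
 [ 0.007  1.    -0.001]
 [ 0.001 -0.001 -1.   ]]
```

View pics/w1.png

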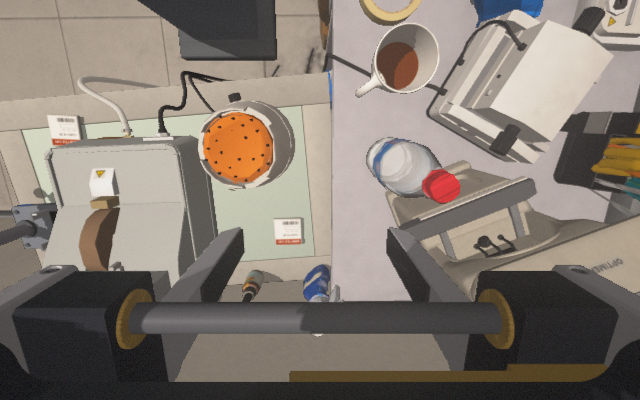

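The wrist view shows a packet behind the warmer at about (288,231), the dropper at (253,285) and the spray at (318,285). Packet A is at (65,130). I'll compute the position of C.

```bash
cat >> h.py <<'E'
def packet(s,u,v,z=8.5,r=45,show=False):
    "min-area rectangle of white+red blob round (u,v) on the plane z"
    f=s['frame'].astype(int); B,G,Rr=f[...,0],f[...,1],f[...,2]
    white=(f.min(2)>150)&(f.max(2)-f.min(2)<40); red=(Rr>110)&(Rr-G>50)&(Rr-B>50)
    m=((white|red)*255).astype(np.uint8); k=np.zeros_like(m); v0,u0=max(0,int(v)-r),max(0,int(u)-r); k[v0:int(v)+r,u0:int(u)+r]=m[v0:int(v)+r,u0:int(u)+r]
    k=cv2.morphologyEx(k,cv2.MORPH_CLOSE,np.ones((5,5))); k=cv2.morphologyEx(k,cv2.MORPH_OPEN,np.ones((3,3)))
    cs,_=cv2.findContours(k,cv2.RETR_EXTERNAL,cv2.CHAIN_APPROX_NONE); c=max(cs,key=cv2.contourArea)
    P=np.float32([back(s,*p[0],z)[:2] for p in c]); (c0,wh,a)=cv2.minAreaRect(P)
    rr=np.argwhere(red&(k>0)); rc=back(s,*rr.mean(0)[::-1],z)[:2] if len(rr) else None
    return np.round(c0,1),np.round(wh,1),round(a,1),'band dir',np.round(np.degrees(np.arctan2(*(rc-c0)[::-1]))) if rc is not None else None
E
python3 - <<'E'
from h import *
w=snap('wrist'); s=snap('side')
print('C',packet(w,288,231)); print('A',packet(s,249,275,r=20)); print('B',packet(s,282,271,r=20))
for n,u,v,z in [('warmer edge',292,140,200),('warmer c',240,147,220),('mach edge',183,200,280),('mach low',200,150,200),('drop',253,285,100),('spray',318,285,180),('bottle cap',440,187,300)]: print(n,back(w,u,v,z).round())
print(packet(w,65,130))
E
```

```text
C (array([627.2, 267.4]), array([194.3, 198.7]), 89.6, 'band dir', np.float64(-7.0))
A (array([ 421.1, -152.1]), array([104.9, 103.5]), 88.4, 'band dir', np.float64(-16.0))
B (array([ 505.3, -143.5]), array([106.5, 104.3]), 89.0, 'band dir', np.float64(-22.0))
warmer edge [426. 299. 200.]
warmer c [433. 237. 220.]
mach edge [484. 187. 280.]
mach low [438. 179. 200.]
drop [696. 212. 100.]
spray [648. 332. 180.]
bottle cap [468. 453. 300.]
(array([ 422.3, -155.7]), array([174.6, 190.8]), 79.3, 'band dir', np.float64(-26.0))
```

Run:
```python
from h import *
w=snap('wrist'); s=snap('side')
print(w['frame'][231,262:315:3].tolist()); print(s['frame'][275,232:265:2].tolist())
```

```text
[[175, 195, 192], [174, 196, 192], [174, 194, 191], [203, 216, 225], [225, 235, 240], [224, 233, 240], [225, 234, 240], [213, 222, 229], [214, 223, 231], [212, 223, 231], [218, 227, 234], [218, 227, 235], [118, 128, 133], [163, 181, 180], [174, 192, 190], [173, 190, 189], [160, 177, 189], [167, 185, 197]]
[[145, 164, 172], [147, 165, 174], [144, 161, 171], [174, 190, 201], [124, 133, 139], [184, 198, 206], [212, 227, 231], [205, 219, 226], [209, 224, 229], [187, 200, 207], [208, 222, 230], [135, 156, 199], [87, 110, 180], [60, 82, 155], [116, 130, 129], [183, 203, 195], [184, 204, 195]]
```

```bash
sed -i 's/white=.*red=.*/white=(B>190)\&(Rr-G>2); red=(Rr>100)\&(Rr-B>50)\&(Rr-G>35)/; s/np.ones((5,5))/np.ones((9,9))/' h.py
python3 - <<'E'
from h import *
w=snap('wrist'); s=snap('side')
print('C',packet(w,288,231,r=28)); print('A',packet(s,249,275,r=18)); print('B',packet(s,282,271,r=18)); print('A',packet(w,65,130,r=28))
E
```

```text
C (array([628.6, 265.2]), array([56.1, 54.7]), 0.0, 'band dir', np.float64(2.0))
A (array([ 418.6, -155.4]), array([51. , 56.2]), 88.4, 'band dir', np.float64(-2.0))
B (array([ 507.2, -144.8]), array([54. , 55.7]), 69.8, 'band dir', np.float64(-20.0))
A (array([ 418.1, -157.2]), array([54.9, 56.4]), 86.2, 'band dir', np.float64(-18.0))
```

Request:
{"api": "carry_out", "payload": {
  "hand": [100,100,100,100,100,100,100,100,100,100,100,100,100,100],
  "xyz": [
    [-0.3,-0.13,0],
    [-0.3,-0.13,0],
    [-0.3,-0.13,0],
    [-0.3,-0.13,0],
    [-0.29,-0.12,0],
    [0,0,0.3],
    [0,0,0.35],
    [0,0,0.35],
    [0,0,0.35],
    [0,0,0.35],
    [0,0,0.35],
    [0,0,0.35],
    [0,0,0.3],
    [0,0,0]
  ],
  "rotation": [
    [0,0,0],
    [0,0,0],
    [0,0,0],
    [0,0,0],
    [0,0,0],
    [0,0,0],
    [0,0,0],
    [0,0,0],
    [0,0,0],
    [0,0,0],
    [0,0,0],
    [0,0,0],
    [0,0,0],
    [0,0,0]
  ]
}}

```text
t: 3.1
position: [622.0, 267.6, 149.3]
orientation: [0.0, 1.0, -0.002, -0.007]
contact_force: [-1.0, -1.0, -1.2]
opening: 94.1
grasp_force: 0.0
```

Run:
```python
from h import *
w=snap('wrist','w2.png'); st=ctrl.read_state(); print(st['t'],st['position'],st['contact_force'],st['qpos'])
u=proj(w,[628.6,265.2,8.5]); print(u)
try: print(packet(w,*u,r=85))
except Exception as e: print(e)
```

```text
3.15 [624.06607437 268.01748417 153.4874789 ] [-0.19136476 -0.09684949  0.83087936] [ 2.39073368e-01  3.83929177e-01  1.52516883e+00  5.77925570e-05
  1.24043531e+00 -1.33145759e+00]
[313.74565246 204.08888193]
(array([629. , 265.4]), array([55.6, 52.9]), 1.2, 'band dir', np.float64(3.0))
```

View pics/w2.png

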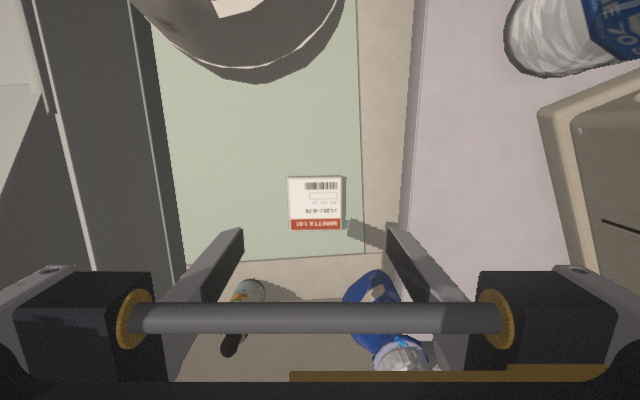

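The wrist close-up shows packet C flat and square to the world axes at pixel (314,204), with the dropper at (245,290) and the spray at (370,295), both clear. No other packet lies here.

Request:
{"api": "carry_out", "payload": {
  "hand": [100,100,100,100,100,100,100],
  "xyz": [
    [-0.02,-0.01,0.25],
    [0,0,0.3],
    [0,0,0.3],
    [0,0,0.2],
    [0,0,0.05],
    [0,0,0],
    [0,0,0]
  ],
  "rotation": [
    [0,0,0],
    [0,0,0],
    [0,0,0],
    [0,0,0],
    [0,0,0],
    [0,0,0],
    [0,0,0]
  ]
}}

```text
t: 3.73
position: [630.8, 267.4, 50.5]
orientation: [0.001, 1.0, 0.001, 0.002]
contact_force: [-0.3, -0.0, 0.3]
opening: 93.8
grasp_force: 0.0
```

Request:
{"api": "carry_out", "payload": {
  "hand": [100,100,100,100],
  "xyz": [
    [0.02,-0.01,0.12],
    [0,0,0.1],
    [0,0,0],
    [0,0,0]
  ],
  "rotation": [
    [0,0,0],
    [0,0,0],
    [0,0,0],
    [0,0,0]
  ]
}}

```text
t: 4.07
position: [626.4, 265.4, 24.7]
orientation: [0.001, 1.0, -0.0, -0.001]
contact_force: [0.1, 0.6, 0.1]
opening: 93.9
grasp_force: 0.0
```

Run:
```python
from h import *
for i in range(3):
    snap('side'); st=ctrl.read_state(); print(st['t'],st['position'],st['contact_force'],st['joint_vel'].round(3),st['orientation'].round(4))
```

```text
4.1167 [626.84543272 265.49962367  25.28651403] [-0.10795678 -0.28260933  1.09550604] [-0.    -0.008 -0.011  0.    -0.001 -0.   ] [ 9.e-04  1.e+00 -0.e+00 -2.e-04]
4.1667 [627.100831   265.56030619  25.62870588] [ 0.83642293 -0.60185283 -1.31451432] [ 0.    -0.007 -0.005  0.    -0.     0.   ] [9.e-04 1.e+00 0.e+00 1.e-04]
4.2167 [627.29321262 265.58882211  25.84982531] [ 0.73538222  0.02824053 -0.3705658 ] [ 0.001 -0.003 -0.002  0.002 -0.     0.001] [9.e-04 1.e+00 1.e-04 3.e-04]
```

Request:
{"api": "carry_out", "payload": {
  "hand": [50,50,40,40,40,40,40,40,40,40],
  "xyz": [
    [-0.02,0,0.02],
    [0,0,0],
    [0,0,0],
    [0,0,0],
    [0,0,0],
    [0,0,0],
    [0,0,0],
    [0,0,0],
    [0,0,0],
    [0,0,0]
  ],
  "rotation": [
    [0,0,0],
    [0,0,0],
    [0,0,0],
    [0,0,0],
    [0,0,0],
    [0,0,0],
    [0,0,0],
    [0,0,0],
    [0,0,0],
    [0,0,0]
  ],
  "newtons": 25
}}

```text
t: 5.05
position: [629.0, 265.6, 23.5]
orientation: [0.001, 1.0, 0.0, 0.0]
contact_force: [-0.5, 0.6, 1.0]
opening: 57.3
grasp_force: 25.0
```

Request:
{"api": "carry_out", "payload": {
  "hand": [40,40,40,40,40,40,40,40,40,40,40,40,40,40,40,40,40,40,40,40],
  "xyz": [
    [0,0,-0.15],
    [0,0,-0.3],
    [0,0,-0.35],
    [0,0,-0.35],
    [0,0,-0.35],
    [0,0,-0.35],
    [0,0,-0.35],
    [0,0,-0.35],
    [0,0,-0.35],
    [0,0,-0.35],
    [0,0,-0.35],
    [0,0,-0.2],
    [0,0,0],
    [0,0,0],
    [0,0,0],
    [0,0,0],
    [0,0,0],
    [0,0,0],
    [0,0,0],
    [0,0,0]
  ],
  "rotation": [
    [0,0,0],
    [0,0,0],
    [0,0,0],
    [0,0,0],
    [0,0,0],
    [0,0,1],
    [0,0,1],
    [0,0,1],
    [0,0,1],
    [0,0,1],
    [0,0,1],
    [0,0,1],
    [0,0,1],
    [0,0,1],
    [0,0,1],
    [0,0,1],
    [0,0,1],
    [0,0,1],
    [0,0,1],
    [0,0,1]
  ]
}}

```text
t: 6.72
position: [628.6, 265.4, 404.6]
orientation: [0.502, 0.865, 0.0, 0.0]
contact_force: [0.4, 0.2, -0.6]
opening: 57.3
grasp_force: 25.0
```

Request:
{"api": "carry_out", "payload": {
  "hand": [40,40,40,40,40,40,40,40,40,40],
  "xyz": [
    [0,0,0],
    [0,0,0],
    [0,0,0],
    [0,0,0],
    [0,0,0],
    [0,0,0],
    [0,0,0],
    [0,0,0],
    [0,0,0],
    [0,0,0]
  ],
  "rotation": [
    [0,0,1],
    [0,0,1],
    [0,0,1],
    [0,0,1],
    [0,0,1],
    [0,0,1],
    [0,0,1],
    [0,0,0.5],
    [0,0,0],
    [0,0,0]
  ]
}}

```text
t: 7.55
position: [628.7, 265.5, 404.3]
orientation: [0.707, 0.707, 0.0, 0.0]
contact_force: [-0.0, 0.1, 0.3]
opening: 57.5
grasp_force: 25.0
```

Request:
{"api": "carry_out", "payload": {
  "hand": [40,40,40,40,40,40,40,40,40,40,40,40,40,40,40,40,40,40,40],
  "xyz": [
    [-0.15,0,0],
    [-0.28,0,0],
    [-0.28,0,0],
    [-0.28,0,0],
    [-0.28,0,0],
    [-0.28,0,0],
    [-0.28,0,0],
    [-0.28,0,0],
    [-0.28,-0.05,0],
    [-0.28,-0.05,0],
    [-0.28,-0.05,0],
    [-0.28,-0.05,0],
    [-0.28,0,0],
    [-0.28,0,0],
    [-0.28,0,0],
    [-0.28,0,0],
    [-0.13,0,0],
    [0,0,0],
    [0,0,0]
  ],
  "rotation": [
    [0,0,0],
    [0,0,0],
    [0,0,0],
    [0,0,0],
    [0,0,0],
    [0,0,0],
    [0,0,0],
    [0,0,0],
    [0,0,0],
    [0,0,0],
    [0,0,0],
    [0,0,0],
    [0,0,0],
    [0,0,0],
    [0,0,0],
    [0,0,0],
    [0,0,0],
    [0,0,0],
    [0,0,0]
  ]
}}

```text
t: 9.13
position: [607.8, -182.6, 403.4]
orientation: [0.708, 0.706, 0.0, -0.0]
contact_force: [0.1, 0.1, -1.3]
opening: 57.4
grasp_force: 25.0
```

Run:
```python
from h import *
w=snap('wrist','w3.png'); s=snap('side','s3.png'); st=ctrl.read_state(); print(st['t'],st['position'],st['contact_force'],st['qpos'],st['orientation'])
```

```text
9.2333 [ 608.15930997 -181.23854366  403.68121656] [0.59131998 0.34933355 0.13260664] [-4.68166977e-01  1.25521228e-01  1.37881828e+00  3.72604203e-04
  1.63722420e+00 -4.67730227e-01] [ 7.07252422e-01  7.06961086e-01  1.81120589e-04 -4.42749978e-05]
```

View pics/w3.png

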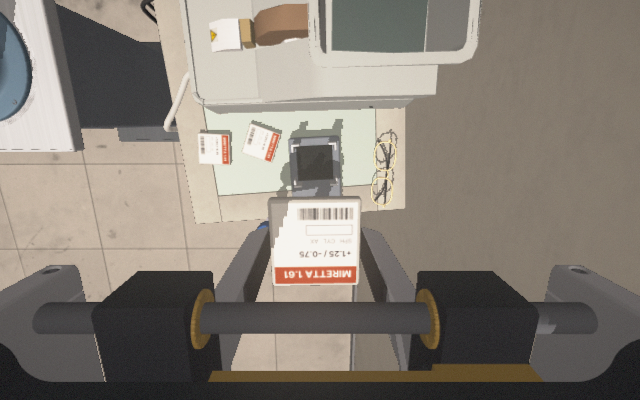

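The wrist view shows the packet held flat in the fingers, the nest's black pad at about (315,162), and packets A and B at (214,147) and (262,142). Now I'll locate the pad with code.

Run:
```python
from h import *
for n,(u,v),r in (('wrist',(315,162),24),('side',(321,282),16)):
    s=optics.snapshot(n) if n=='wrist' else dict(optics.snapshot('side'))
    if n=='side': s['frame']=cv2.imread('pics/side0.png')
    m=(s['frame'].max(2)<38).astype(np.uint8); k=np.zeros_like(m); k[v-r:v+r,u-r:u+r]=m[v-r:v+r,u-r:u+r]
    k=cv2.morphologyEx(k,cv2.MORPH_OPEN,np.ones((3,3)))
    c=max(cv2.findContours(k,0,1)[0],key=cv2.contourArea)
    P=np.float32([back(s,*p[0],20)[:2] for p in c]); print(n,cv2.minAreaRect(P),k.sum(),P.min(0),P.max(0))
    # fit with subpixel: rotated moments
    print([back(s,*p,20).round(1)[:2].tolist() for p in cv2.boxPoints(cv2.minAreaRect(c))])
```

```text
Traceback (most recent call last):
ValueError: max() iterable argument is empty
```

```bash
python3 - <<'E'
from h import *
W=optics.snapshot('wrist'); S=dict(optics.snapshot('side')); S['frame']=cv2.imread('pics/side0.png')
for s,(u,v) in ((W,(315,162)),(S,(321,282))):
    g=s['frame'].max(2); print(g[v,u-30:u+31:2].tolist()); print(g[v-30:v+31:2,u].tolist())
E
python3 - <<'E'
import cv2
f=cv2.imread('pics/w3.png'); cv2.imwrite('pics/w3c.png',cv2.resize(f[100:250,190:420],None,fx=3.4,fy=3.4,interpolation=cv2.INTER_CUBIC))
E
```

```text
[228, 221, 141, 109, 104, 107, 76, 77, 79, 80, 81, 80, 82, 80, 71, 69, 70, 67, 68, 81, 80, 72, 73, 70, 108, 105, 148, 116, 140, 142, 226]
[140, 141, 135, 122, 165, 164, 164, 93, 78, 81, 81, 80, 81, 74, 76, 69, 73, 71, 73, 72, 73, 75, 73, 75, 87, 107, 107, 110, 154, 164, 158]
[194, 203, 202, 202, 202, 201, 92, 57, 51, 15, 23, 25, 25, 24, 16, 13, 13, 14, 21, 13, 12, 29, 57, 56, 84, 123, 198, 197, 197, 198, 197]
[195, 196, 195, 197, 198, 172, 90, 120, 120, 47, 23, 24, 24, 17, 13, 13, 12, 12, 13, 13, 12, 40, 58, 84, 121, 90, 74, 80, 104, 128, 131]
```

View pics/w3c.png

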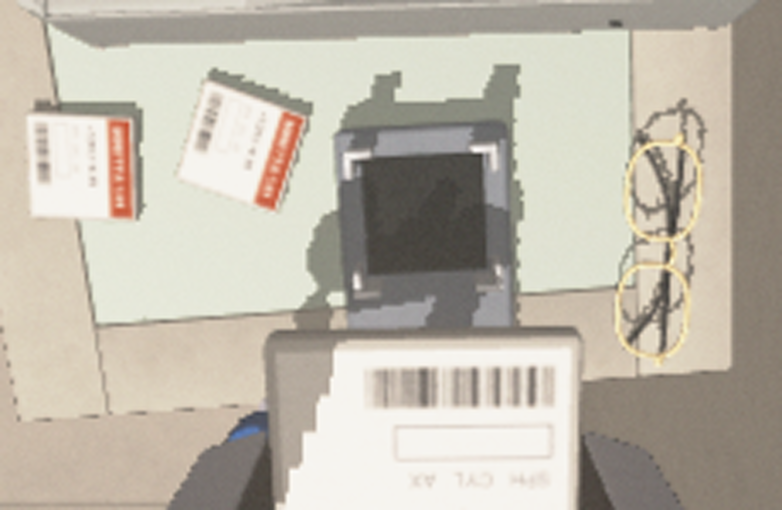

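The crop shows the nest pad corners at about (361,159), (485,153), (489,269) and (363,275).

Run:
```python
from h import *
W=optics.snapshot('wrist'); S=optics.snapshot('side')
def est(s,C,o,k):
    P=np.array([back(s,o[0]+x/k,o[1]+y/k,20)[:2] for x,y in C]); TL,TR,BR,BL=P
    print(P.round(1).tolist(),'c',P.mean(0).round(1),'yaw',[round(np.degrees(np.arctan2(d[1],d[0])),1) for d in (TR-TL,BR-BL)],[round(np.degrees(np.arctan2(d[1],d[0]))-90,1) for d in (TL-BL,TR-BR)])
est(W,[(361,159),(485,153),(489,269),(363,275)],(190,100),3.4)
est(S,[(388,117),(505,112),(510,222),(395,228)],(225,245),4.7)
for n,s in(('side',S),): print(packet(s,249,275,r=18),packet(s,282,271,r=18))
print(packet(W,214,147,r=22),packet(W,262,142,r=22))
print('col',back(S,225+465/4.7,245+283/4.7,124),'head',back(S,225+296/4.7,245+300/4.7,170))
```

```text
[[574.2, -150.8], [640.7, -147.6], [643.9, -210.8], [574.2, -214.1]] c [ 608.3 -180.8] yaw [np.float64(2.7), np.float64(2.8)] [np.float64(0.1), np.float64(2.9)]
[[574.7, -148.2], [639.7, -147.2], [639.6, -208.9], [577.1, -210.4]] c [ 607.8 -178.7] yaw [np.float64(0.9), np.float64(1.4)] [np.float64(2.2), np.float64(-0.0)]
(array([ 418.7, -156.7]), array([53.6, 57. ]), 88.4, 'band dir', np.float64(3.0)) (array([ 506. , -145.2]), array([55.7, 57.6]), 69.8, 'band dir', np.float64(-18.0))
(array([ 417. , -157.1]), array([56.2, 57.5]), 86.8, 'band dir', np.float64(-2.0)) (array([ 506.8, -146.5]), array([56.7, 60. ]), 70.5, 'band dir', np.float64(-18.0))
col [ 611.21552139 -264.60554111  124.        ] head [ 529.9272575 -280.7503167  170.       ]
```

Request:
{"api": "carry_out", "payload": {
  "hand": [40,40,40,40,40,40,40,40,40,40,40,40,40,40,40,40],
  "xyz": [
    [0.01,0,0.2],
    [0,0,0.35],
    [0,0,0.35],
    [0,0,0.35],
    [0,0,0.35],
    [0,0,0.35],
    [0,0,0.35],
    [0,0,0.35],
    [0,0,0.3],
    [0,0,0.2],
    [0,0,0],
    [0,0,0.2],
    [0,0,0.15],
    [0,0,0.07],
    [0,0,0],
    [0,0,0]
  ],
  "rotation": [
    [0,0,-0.5],
    [0,0,0],
    [0,0,0],
    [0,0,0],
    [0,0,0],
    [0,0,0],
    [0,0,0],
    [0,0,0],
    [0,0,0],
    [0,0,0],
    [0,0,0],
    [0,0,0],
    [0,0,0],
    [0,0,0],
    [0,0,0],
    [0,0,0]
  ]
}}

```text
t: 10.82
position: [608.4, -181.4, 47.0]
orientation: [0.695, 0.719, 0.0, 0.0]
contact_force: [-0.3, -0.0, -0.4]
opening: 57.2
grasp_force: 25.0
```

Run:
```python
from h import *
w=snap('wrist','w4.png'); st=ctrl.read_state(); print(st['t'],st['position'],st['contact_force'],st['opening'])
```

```text
10.8667 [ 608.85791815 -181.67248239   47.56979959] [-0.7541186  -0.5921777  -0.07349216] 57.80878180867585
```

View pics/w4.png

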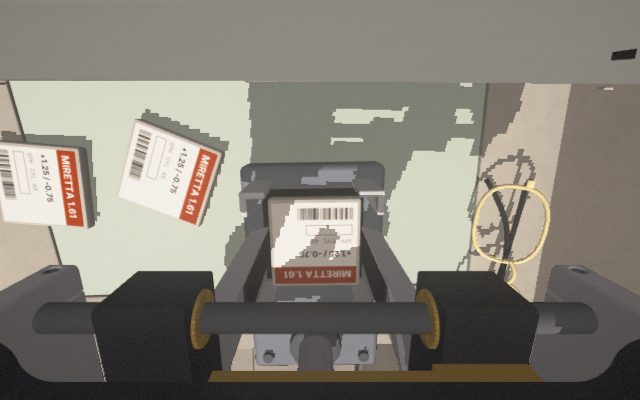

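The wrist view shows the packet at (314,240) between the corner posts (tops at (262,190) and (370,190)), with B at (172,172) and A at (45,185). I'll release it there.

Request:
{"api": "carry_out", "payload": {
  "hand": [40,40,85,85,85,85,85,85,85,85,85,85],
  "xyz": [
    [0,0,0.02],
    [0,0,0],
    [0,0,0],
    [0,0,0],
    [0,0,0],
    [0,0,0],
    [0,0,0],
    [0,0,-0.15],
    [0,0,-0.3],
    [0,0,-0.3],
    [0,0,-0.3],
    [0,0,0]
  ],
  "rotation": [
    [0,0,0],
    [0,0,0],
    [0,0,0],
    [0,0,0],
    [0,0,0],
    [0,0,0],
    [0,0,0],
    [0,0,0],
    [0,0,0],
    [0,0,0],
    [0,0,0],
    [0,0,0]
  ]
}}

```text
t: 11.87
position: [612.1, -183.3, 158.4]
orientation: [0.695, 0.719, 0.002, 0.006]
contact_force: [0.9, -0.4, 1.7]
opening: 80.1
grasp_force: 0.0
```

Run:
```python
from h import *
s=snap('side','s5.png'); w=snap('wrist','w5.png'); st=ctrl.read_state(); print(st['t'],st['position'],st['contact_force'],st['opening'])
print(packet(s,249,275,r=18),packet(s,282,271,r=18))
for u,v in((252,243),(378,238),(378,228)): print([back(s,u,v,z).round(0).tolist() for z in(0,50,100)])
u=proj(w,[608,-180,28.5]); print(u,packet(w,*u,z=28.5,r=60))
for p in([506,-146],[419,-157]): u=proj(w,p+[8.5]); print(u, packet(w,*u,r=55))
```

```text
11.9667 [ 609.25673677 -181.91875225  152.19934786] [ 0.44947482 -0.26514445 -1.43254052] 79.91030096519265
(array([ 418.6, -155.4]), array([51. , 56.3]), 88.4, 'band dir', np.float64(-1.0)) (array([ 506.6, -146.3]), array([53.5, 56.5]), 68.2, 'band dir', np.float64(-42.0))
[[426.0, -63.0, 0.0], [432.0, -81.0, 50.0], [438.0, -99.0, 100.0]]
[[768.0, -58.0, 0.0], [761.0, -76.0, 50.0], [754.0, -95.0, 100.0]]
[[771.0, -29.0, 0.0], [763.0, -48.0, 50.0], [756.0, -68.0, 100.0]]
[311.29942872 195.38949478] (array([ 607.7, -181.8]), array([54.2, 54.8]), 1.8, 'band dir', np.float64(-91.0))
[213.32709466 155.58597941] (array([ 505.8, -146. ]), array([55.5, 58.1]), 69.9, 'band dir', np.float64(-18.0))
[129.43687994 163.52998992] (array([ 417.8, -156.7]), array([55.6, 55.9]), 86.3, 'band dir', np.float64(0.0))
```

Request:
{"api": "carry_out", "payload": {
  "hand": [85,85,85,85,85,85,85,85,85,85,85,85,85],
  "xyz": [
    [0.13,-0.34,0],
    [0.13,-0.34,0],
    [0.14,-0.34,0],
    [0,0,0.15],
    [0,0,0.2],
    [0,0,0.2],
    [0,0,0.15],
    [0,0,0.1],
    [0,0,0.1],
    [0,0,0],
    [0,0,0],
    [0,0,0],
    [0,0,0]
  ],
  "rotation": [
    [0,0,0],
    [0,0,0],
    [0,0,0],
    [0,0,1],
    [0,0,1],
    [0,0,1],
    [0,0,1],
    [0,0,1],
    [0,0,0.5],
    [0,0,0],
    [0,0,0],
    [0,0,0],
    [0,0,0]
  ]
}}

```text
t: 13.05
position: [505.2, -145.0, 60.0]
orientation: [0.82, 0.573, 0.0, 0.0]
contact_force: [-0.9, 0.1, 1.2]
opening: 79.8
grasp_force: 0.0
```

Run:
```python
from h import *
w=snap('wrist'); st=ctrl.read_state(); print(st['t'],st['position'],st['orientation'],st['contact_force'],st['opening'])
T=R.from_quat(st['orientation']).as_matrix()
for p in([506,-146],[419,-157]): u=proj(w,p+[8.5]); q=packet(w,*u,r=90); print(u,q,T.T@(np.r_[q[0],24]-st['position']))
```

```text
13.1 [ 505.264803   -144.98682259   60.07895635] [8.19541911e-01 5.73019011e-01 2.32187776e-04 4.63567148e-04] [0.64735571 0.34135746 0.07276589] 79.74132421280467
[316.03903879 224.69878926] (array([ 506.7, -145.7]), array([52.7, 55.4]), 69.9, 'band dir', np.float64(-90.0)) [-0.17169758  1.55579251 36.08059774]
[217.39872613 272.6952642 ] (array([ 489.9, -139.5]), array([52.8, 19.6]), 69.5, 'band dir', np.float64(-148.0)) [ -0.11590562 -16.35165146  36.0622177 ]
```

Aligned. Now I'll descend and grip.

Request:
{"api": "carry_out", "payload": {
  "hand": [85,85,85,85,85,40,40,40,40,40,40,40,40],
  "xyz": [
    [0,0.015,0.18],
    [0,0,0.18],
    [0,0,0],
    [0,0,0],
    [0,0,0],
    [0,0,0],
    [0,0,0],
    [0,0,0],
    [0,0,0],
    [0,0,0],
    [0,0,0],
    [0,0,0],
    [0,0,0]
  ],
  "rotation": [
    [0,0,0],
    [0,0,0],
    [0,0,0],
    [0,0,0],
    [0,0,0],
    [0,0,0],
    [0,0,0],
    [0,0,0],
    [0,0,0],
    [0,0,0],
    [0,0,0],
    [0,0,0],
    [0,0,0]
  ],
  "newtons": 25
}}

```text
t: 14.18
position: [506.4, -145.4, 23.8]
orientation: [0.82, 0.573, 0.0, 0.0]
contact_force: [-1.2, 1.2, 3.5]
opening: 59.6
grasp_force: 25.0
```

Request:
{"api": "carry_out", "payload": {
  "hand": [40,40,40,40,40,40,40,40,40,40,40,40,40,40,40,40,40,40],
  "xyz": [
    [0,0,-0.1],
    [0,0,-0.3],
    [0,0,-0.3],
    [0,0,-0.3],
    [0,0,0],
    [0,0,0],
    [0,0,0],
    [-0.13,0.33,0],
    [-0.13,0.34,0],
    [-0.13,0.33,0],
    [0,0,0],
    [0,0,0],
    [0,0,0],
    [0,0,0.2],
    [0,0,0.25],
    [0,0,0.2],
    [0,0,0],
    [0,0,0]
  ],
  "rotation": [
    [0,0,0],
    [0,0,-1],
    [0,0,-1],
    [0,0,-1],
    [0,0,-1],
    [0,0,-1],
    [0,0,-0.5],
    [0,0,0],
    [0,0,0],
    [0,0,0],
    [0,0,0],
    [0,0,0],
    [0,0,0],
    [0,0,0],
    [0,0,0],
    [0,0,0],
    [0,0,0],
    [0,0,0]
  ]
}}

```text
t: 15.68
position: [605.9, -180.2, 57.9]
orientation: [0.695, 0.719, -0.0, -0.001]
contact_force: [-0.7, -0.5, -1.1]
opening: 59.7
grasp_force: 25.0
```

Run:
```python
from h import *
w=snap('wrist','w6.png'); st=ctrl.read_state(); print(st['t'],st['position'],st['orientation'],st['contact_force'],st['opening'])
z=st['position'][2]-15; u=proj(w,[608,-180,z]); print(u,packet(w,*u,z=z,r=80))
```

```text
15.7333 [ 607.23810646 -180.83113409   59.45473026] [6.95315928e-01 7.18704183e-01 9.18515405e-05 2.20232485e-04] [-0.49128153  0.33907362  0.11044986] 59.734531844852455
[318.46842229 244.13476158] (array([ 605.2, -178.9]), array([55.3, 52.2]), 1.0, 'band dir', np.float64(5.0))
```

Request:
{"api": "carry_out", "payload": {
  "hand": [40,40,40,85,85,85,85,85,85,85,85,85,85],
  "xyz": [
    [0,0,0.05],
    [0,0,0],
    [0,0,0],
    [0,0,0],
    [0,0,0],
    [0,0,0],
    [0,0,0],
    [0,0,0],
    [0,0,-0.15],
    [0,0,-0.3],
    [0,0,-0.3],
    [0,0,-0.3],
    [0,0,0]
  ],
  "rotation": [
    [0,0,0],
    [0,0,0],
    [0,0,0],
    [0,0,0],
    [0,0,0],
    [0,0,0],
    [0,0,0],
    [0,0,0],
    [0,0,0],
    [0,0,0],
    [0,0,0],
    [0,0,0],
    [0,0,0]
  ]
}}

```text
t: 16.82
position: [611.4, -182.8, 167.4]
orientation: [0.695, 0.719, 0.002, 0.006]
contact_force: [0.2, -0.0, 0.3]
opening: 79.8
grasp_force: 0.0
```

Run:
```python
from h import *
w=snap('wrist','w7.png'); st=ctrl.read_state(); print(st['t'],st['position'],st['contact_force'],st['opening'])
u=proj(w,[608,-180,37]); print(u,packet(w,*u,z=37,r=60))
u=proj(w,[419,-157,8.5]); print(u, packet(w,*u,r=55))
```

```text
16.8667 [ 610.12875815 -182.22004666  164.18363601] [ 0.01347026 -0.1305341   0.5984016 ] 79.86883516955892
[310.21704575 194.09483072] (array([ 607.5, -180.1]), array([55.9, 52.1]), 0.2, 'band dir', np.float64(4.0))
[134.69597764 161.56518283] (array([ 417.8, -157. ]), array([55.5, 56.2]), 86.9, 'band dir', np.float64(0.0))
```

View pics/w7.png

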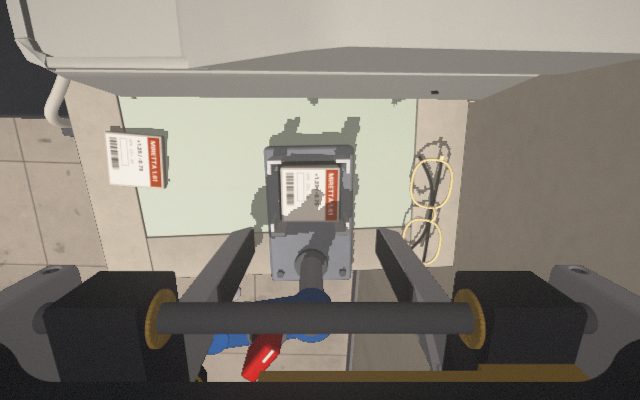

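The wrist view shows two packets stacked in the nest at (310,194), flat between the posts, and packet A unmoved at (136,160).

Request:
{"api": "carry_out", "payload": {
  "hand": [85,85,85,85,85,85,85,85,85,85,85,85,85],
  "xyz": [
    [0.05,-0.31,0],
    [0.05,-0.32,0],
    [0.05,-0.32,0],
    [0.05,-0.32,0],
    [0.05,-0.32,0],
    [0.06,-0.31,0],
    [0,0,0.2],
    [0,0,0.3],
    [0,0,0.3],
    [0,0,0.2],
    [0,0,0],
    [0,0,0],
    [0,0,0]
  ],
  "rotation": [
    [0,0,0],
    [0,0,0],
    [0,0,0],
    [0,0,0],
    [0,0,0],
    [0,0,0],
    [0,0,1],
    [0,0,0.1],
    [0,0,0],
    [0,0,0],
    [0,0,0],
    [0,0,0],
    [0,0,0]
  ]
}}

```text
t: 17.95
position: [417.2, -156.7, 59.4]
orientation: [0.722, 0.691, 0.0, 0.001]
contact_force: [0.1, -0.5, 1.0]
opening: 79.5
grasp_force: 0.0
```

Run:
```python
from h import *
w=snap('wrist'); st=ctrl.read_state(); print(st['t'],st['position'],st['orientation'],st['contact_force'],st['opening'])
T=R.from_quat(st['orientation']).as_matrix()
u=proj(w,[418,-157,8.5]); q=packet(w,*u,r=80); print(u,q,T.T@(np.r_[q[0],24]-st['position']))
```

```text
18.0 [ 417.60424057 -156.93960562   59.90606875] [7.22354204e-01 6.91522150e-01 2.34872094e-04 1.20991807e-03] [-0.54065104  0.07374562  0.4243712 ] 79.91796959923072
[315.99691091 224.44022028] (array([ 417.8, -156.3]), array([54.9, 57.9]), 87.5, 'band dir', np.float64(-0.0)) [ 0.69543139  0.09326496 35.90544341]
```

Request:
{"api": "carry_out", "payload": {
  "hand": [85,85,85,85,85,40,40,40,40,40,40,40,40],
  "xyz": [
    [0,0,0.18],
    [0,0,0.18],
    [0,0,0],
    [0,0,0],
    [0,0,0],
    [0,0,0],
    [0,0,0],
    [0,0,0],
    [0,0,0],
    [0,0,0],
    [0,0,0],
    [0,0,0],
    [0,0,0]
  ],
  "rotation": [
    [0,0,0],
    [0,0,0],
    [0,0,0],
    [0,0,0],
    [0,0,0],
    [0,0,0],
    [0,0,0],
    [0,0,0],
    [0,0,0],
    [0,0,0],
    [0,0,0],
    [0,0,0],
    [0,0,0]
  ],
  "newtons": 25
}}

```text
t: 19.08
position: [416.9, -156.4, 22.8]
orientation: [0.722, 0.691, 0.0, 0.0]
contact_force: [-1.6, 1.6, 6.1]
opening: 59.6
grasp_force: 25.0
```

Request:
{"api": "carry_out", "payload": {
  "hand": [40,40,40,40,40,40,40,40,40,40,40,40,40,40,40,40,40,40],
  "xyz": [
    [0,0,-0.1],
    [0,0,-0.3],
    [0,0,-0.3],
    [0,0,-0.3],
    [-0.05,0.31,0],
    [-0.05,0.32,0],
    [-0.05,0.32,0],
    [-0.05,0.32,0],
    [-0.05,0.32,0],
    [-0.05,0.31,0],
    [0,0,0],
    [0,0,0],
    [0,0,0],
    [0,0,0.2],
    [0,0,0.2],
    [0,0,0.17],
    [0,0,0],
    [0,0,0]
  ],
  "rotation": [
    [0,0,0],
    [0,0,-1],
    [0,0,-0.1],
    [0,0,0],
    [0,0,0],
    [0,0,0],
    [0,0,0],
    [0,0,0],
    [0,0,0],
    [0,0,0],
    [0,0,0],
    [0,0,0],
    [0,0,0],
    [0,0,0],
    [0,0,0],
    [0,0,0],
    [0,0,0],
    [0,0,0]
  ]
}}

```text
t: 20.58
position: [605.9, -179.5, 65.0]
orientation: [0.695, 0.719, -0.0, -0.001]
contact_force: [0.8, -0.0, -0.4]
opening: 59.4
grasp_force: 25.0
```

Run:
```python
from h import *
w=snap('wrist'); st=ctrl.read_state(); print(st['t'],st['position'],st['orientation'],st['contact_force'],st['opening'])
z=st['position'][2]-15; u=proj(w,[608,-180,z]); print(u,packet(w,*u,z=z,r=80))
```

```text
20.6333 [ 607.01325383 -180.0581272    66.27785776] [6.95433893e-01 7.18590071e-01 3.45360001e-06 1.01650810e-04] [ 1.61706114  0.52234761 -0.04488547] 59.531442350704076
[318.49157579 244.93455923] (array([ 605.1, -179.1]), array([56.1, 52.8]), 1.9, 'band dir', np.float64(6.0))
```

Request:
{"api": "carry_out", "payload": {
  "hand": [40,40,40,85,85,85,85,85,85,85,85,85,85,85,85],
  "xyz": [
    [0,0,0.04],
    [0,0,0],
    [0,0,0],
    [0,0,0],
    [0,0,0],
    [0,0,0],
    [0,0,0],
    [0,0,0],
    [0,0,-0.15],
    [0,0,-0.3],
    [0,0,-0.35],
    [0,0,-0.35],
    [0,0,-0.35],
    [0,0,-0.3],
    [0,0,0]
  ],
  "rotation": [
    [0,0,0],
    [0,0,0],
    [0,0,0],
    [0,0,0],
    [0,0,0],
    [0,0,0],
    [0,0,0],
    [0,0,0],
    [0,0,0],
    [0,0,0],
    [0,0,0],
    [0,0,0],
    [0,0,0],
    [0,0,0],
    [0,0,0]
  ]
}}

```text
t: 21.88
position: [610.8, -181.5, 251.5]
orientation: [0.695, 0.719, 0.002, 0.007]
contact_force: [1.0, -0.8, 0.8]
opening: 79.7
grasp_force: 0.0
```

Run:
```python
from h import *
w=snap('wrist','w8.png'); st=ctrl.read_state(); print(st['t'],st['position'],st['contact_force'],st['opening'])
u=proj(w,[608,-180,45.5]); print(u,packet(w,*u,z=45.5,r=40))
s=snap('scene','sc8.png'); d=snap('side','s8.png')
for p in([340,130,0],[400,130,0],[340,220,0],[400,220,0],[330,300,0]): print(p,proj(s,p).round(),proj(d,p).round())
a=cv2.resize(s['frame'][180:300,160:320],None,fx=2.4,fy=2.4); b=cv2.resize(w['frame'][60:400],None,fx=0.62,fy=0.847); 
c=cv2.resize(d['frame'][230:340,210:400],None,fx=4,fy=4)
im=np.zeros((600,780,3),np.uint8); im[:a.shape[0],:a.shape[1]]=a; im[:b.shape[0],384:384+b.shape[1]]=b[:,:396]; c=cv2.resize(c,(520,300)); im[300:600,:520]=c; cv2.imwrite('pics/m8.png',im)
```

```text
21.9333 [ 609.59985414 -180.96359002  247.61882541] [-0.14104011 -0.56587484 -0.70677781] 80.17048555695109
[310.69515018 180.3227891 ] (array([ 605.8, -175.9]), array([77.7, 61.5]), 2.9, 'band dir', np.float64(-5.0))
[340, 130, 0] [233. 260.] [224. 180.]
[400, 130, 0] [250. 249.] [245. 180.]
[340, 220, 0] [212. 246.] [225. 153.]
[400, 220, 0] [230. 236.] [246. 153.]
[330, 300, 0] [193. 236.] [223. 130.]
```

View pics/m8.png

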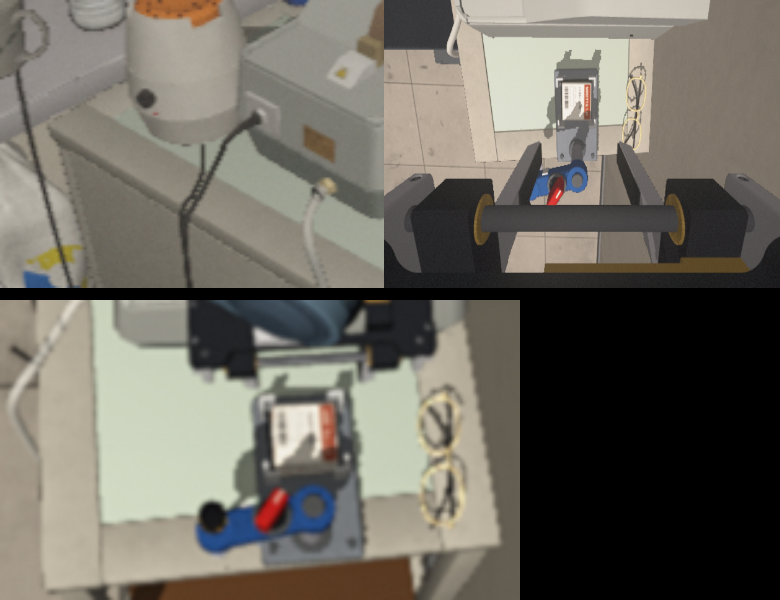

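The montage shows no fourth packet beside the warmer, and the three packets flat in the nest. The arm is parked with its head at about (212,515) in the lower view. Next I'll estimate the probe head.

Run:
```python
from h import *
S=optics.snapshot('side'); W=optics.snapshot('wrist')
f=S['frame'].astype(int); m=(f[...,0]>90)&(f[...,0]-f[...,2]>50)
m[:285]=0; m[330:]=0; ys,xs=np.nonzero(m); print(xs.min(),xs.max(),ys.min(),ys.max())
P=np.array([back(S,x,y,124)[:2] for x,y in zip(xs,ys)])
C=np.array([611,-265]); d=P-C; r=np.hypot(*d.T); print('blue rmax',r.max(), 'ang far',np.degrees(np.arctan2(d[r>75][:,1].mean(),d[r>75][:,0].mean()))%360)
k=(f.max(2)<45); k[:295]=0;k[322:]=0;k[:,:275]=0;k[:,300:]=0; b=np.argwhere(k); print('head px',b.mean(0),b.min(0),b.max(0),len(b))
u,v=b.mean(0)[::-1]
for z in(150,160,170,180,190):
    p=back(S,u,v,z); print(z,p.round(1),np.hypot(*(p[:2]-C)).round(1),(np.degrees(np.arctan2(*(p[:2]-C)[::-1]))%360).round(1))
```

```text
282 331 298 321
blue rmax 99.40698648277305 ang far 197.05756616772362
head px [309.1641791  287.20895522] [305 283] [314 291] 67
150 [ 527.3 -277.1  150. ] 84.6 188.2
160 [ 527.7 -279.3  160. ] 84.5 189.7
170 [ 528.2 -281.4  170. ] 84.4 191.2
180 [ 528.7 -283.6  180. ] 84.4 192.8
190 [ 529.2 -285.8  190. ] 84.4 194.3
```

Request:
{"api": "carry_out", "payload": {
  "hand": [70,70,70,70,70,70,70,70,70,70,70,70,70,70,70,70,70,70,70,70],
  "xyz": [
    [-0.25,-0.21,0],
    [-0.25,-0.21,0],
    [-0.25,-0.21,0],
    [-0.25,-0.21,0],
    [0,0,0],
    [0,0,0],
    [0,0,0],
    [0,0,0],
    [0,0,0],
    [0,0,0],
    [0,0,0],
    [0,0,0],
    [0,0,0],
    [0,0,0],
    [0,0,0],
    [0,0,0],
    [0,0,0],
    [0,0,0],
    [0,0,0],
    [0,0,0]
  ],
  "rotation": [
    [0,0,0],
    [0,0,-1],
    [0,0,-1],
    [0,0,-1],
    [0,0,-1],
    [0,0,-1],
    [0,0,-1],
    [0,0,-1],
    [0,0,-1],
    [0,0,-1],
    [0,0,-1],
    [0,0,-1],
    [0,0,-1],
    [0,0,-1],
    [0,0,-1],
    [0,0,-1],
    [0,0,-1],
    [0,0,-1],
    [0,0,-1],
    [0,0,-1]
  ]
}}

```text
t: 23.8
position: [531.7, -286.0, 239.2]
orientation: [0.104, 0.995, 0.001, -0.002]
contact_force: [-0.1, 0.2, -0.4]
opening: 65.8
grasp_force: 0.0
```

Request:
{"api": "carry_out", "payload": {
  "hand": [70,70,70,70,70,70,70,70,70,70],
  "xyz": [
    [0,0,0],
    [0,0,0],
    [0,0,0],
    [0,0,0],
    [0,0,0],
    [0,0,0],
    [0,0,0],
    [0,0,0],
    [0,0,0],
    [0,0,0]
  ],
  "rotation": [
    [0,0,-1],
    [0,0,-1],
    [0,0,-1],
    [0,0,-1],
    [0,0,-1],
    [0,0,-1],
    [0,0,-0.5],
    [0,0,0],
    [0,0,0],
    [0,0,0]
  ]
}}

```text
t: 24.63
position: [532.1, -286.4, 240.4]
orientation: [-0.121, 0.993, 0.001, -0.001]
contact_force: [0.6, 0.5, 1.2]
opening: 65.8
grasp_force: 0.0
```

Run:
```python
from h import *
w=snap('wrist','w9.png'); st=ctrl.read_state(); print(st['t'],st['position'],st['orientation'].round(4),st['contact_force'],st['opening'],st['qpos'])
print(proj(w,[528.5,-283,180]))
```

```text
24.6833 [ 532.20334862 -286.44705267  240.70477983] [-1.207e-01  9.927e-01  5.000e-04 -5.000e-04] [0.52974867 0.63236985 0.25022238] 65.970158440515 [-6.81134089e-01  1.29774447e-01  1.66527365e+00 -5.62243921e-05
  1.34789105e+00 -2.49380734e+00]
[320.91239012 218.52987168]
```

View pics/w9.png

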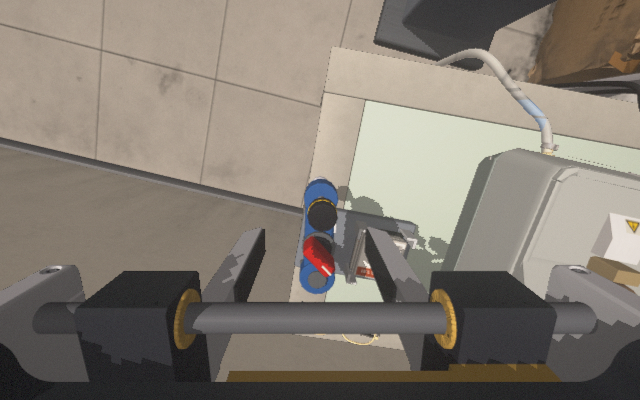

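The wrist view shows the head's black top at (322,214), the blue arm end at (320,195), the red knob at (318,255), and the arm running almost vertically in the image.

Run:
```python
from h import *
w=optics.snapshot('wrist'); st=ctrl.read_state(); T=R.from_quat(st['orientation']).as_matrix()
f=w['frame'].astype(int); k=(f.max(2)<60); k[:190]=0;k[240:]=0;k[:,:300]=0;k[:,345:]=0
n,l,s,c=cv2.connectedComponentsWithStats(k.astype(np.uint8)); i=1+np.argmax(s[1:,4]); print('head',s[i],c[i])
m=(f[...,0]>70)&(f[...,0]-f[...,2]>40); m[:170]=0;m[300:]=0;m[:,:295]=0;m[:,:]&=np.arange(640)[None]<345
ys,xs=np.nonzero(m); print('blue',xs.min(),xs.max(),ys.min(),ys.max()); print([(y,xs[ys==y].min(),xs[ys==y].max()) for y in range(178,300,8) if (ys==y).any()])
C=np.array([611,-265]); print('col px',proj(w,[611,-265,124]))
for z in(165,172,179,186): p=back(w,c[i][0],s[i][1]+s[i][3]/2,z); d=p[:2]-C; print(z,p.round(1),np.hypot(*d).round(1),np.degrees(np.arctan2(d[1],d[0]))%360, (T.T@(p-st['position'])).round(1))
```

```text
head [309 214  25  17 172] [320.06976744 222.69767442]
blue 300 337 179 293
[(186, np.int64(308), np.int64(331)), (194, np.int64(305), np.int64(336)), (202, np.int64(305), np.int64(336)), (210, np.int64(306), np.int64(307)), (218, np.int64(306), np.int64(307)), (226, np.int64(305), np.int64(311)), (234, np.int64(305), np.int64(331)), (258, np.int64(304), np.int64(306)), (266, np.int64(301), np.int64(313)), (274, np.int64(300), np.int64(333)), (282, np.int64(301), np.int64(333)), (290, np.int64(307), np.int64(327))]
col px [317.2732918  278.21875782]
165 [ 537.1 -281.4  165. ] 75.7 192.4859554709216 [-5.9  3.8 75.9]
172 [ 534.7 -282.1  172. ] 78.2 192.6305829292201 [-3.5  3.7 68.9]
179 [ 532.4 -282.8  179. ] 80.6 192.76644749613325 [-1.   3.5 61.9]
186 [ 530.1 -283.5  186. ] 83.0 192.8943207632749 [ 1.4  3.4 54.9]
```

Request:
{"api": "carry_out", "payload": {
  "hand": [70,70,70,70,70,70,10,10,10,10,10,10,10,10,10,10],
  "xyz": [
    [0.03,0.04,0.1],
    [0,0,0.2],
    [0,0,0.2],
    [0,0,0.19],
    [0,0,0],
    [0,0,0],
    [0,0,0],
    [0,0,0],
    [0,0,0],
    [0,0,0],
    [0,0,0],
    [0,0,0],
    [0,0,0],
    [0,0,0],
    [0,0,0],
    [0,0,0]
  ],
  "rotation": [
    [0,0,0],
    [0,0,0],
    [0,0,0],
    [0,0,0],
    [0,0,0],
    [0,0,0],
    [0,0,0],
    [0,0,0],
    [0,0,0],
    [0,0,0],
    [0,0,0],
    [0,0,0],
    [0,0,0],
    [0,0,0],
    [0,0,0],
    [0,0,0]
  ],
  "newtons": 20
}}

```text
t: 26.07
position: [528.5, -283.3, 172.5]
orientation: [-0.121, 0.993, 0.0, -0.0]
contact_force: [-0.5, 1.0, 1.8]
opening: 23.6
grasp_force: 20.0
```

Request:
{"api": "carry_out", "payload": {
  "hand": [10,10,10,10,10],
  "xyz": [
    [0,0,-0.05],
    [0,0,-0.05],
    [0,0,-0.04],
    [0,0,0],
    [0,0,0]
  ],
  "rotation": [
    [0,0,0],
    [0,0,0],
    [0,0,0],
    [0,0,0],
    [0,0,0]
  ]
}}

```text
t: 26.48
position: [528.6, -283.6, 187.2]
orientation: [-0.121, 0.993, -0.0, -0.0]
contact_force: [-1.4, 0.9, 0.9]
opening: 23.5
grasp_force: 20.0
```

Request:
{"api": "carry_out", "payload": {
  "hand": [10,10,10,10],
  "xyz": [
    [0,0,-0.03],
    [0,0,0],
    [0,0,0],
    [0,0,0]
  ],
  "rotation": [
    [0,0,0],
    [0,0,0],
    [0,0,0],
    [0,0,0]
  ]
}}

```text
t: 26.82
position: [528.6, -283.5, 189.8]
orientation: [-0.121, 0.993, -0.0, -0.0]
contact_force: [-1.1, 1.2, 1.7]
opening: 23.6
grasp_force: 20.0
```

Request:
{"api": "carry_out", "payload": {
  "hand": [10,10,10,10],
  "xyz": [
    [0,0,-0.03],
    [0,0,0],
    [0,0,0],
    [0,0,0]
  ],
  "rotation": [
    [0,0,0],
    [0,0,0],
    [0,0,0],
    [0,0,0]
  ]
}}

```text
t: 27.15
position: [528.6, -283.5, 192.6]
orientation: [-0.121, 0.993, -0.0, -0.0]
contact_force: [-0.8, 1.0, 0.7]
opening: 23.4
grasp_force: 20.0
```

Request:
{"api": "carry_out", "payload": {
  "hand": [10,10,10,10],
  "xyz": [
    [0,0,-0.02],
    [0,0,0],
    [0,0,0],
    [0,0,0]
  ],
  "rotation": [
    [0,0,0],
    [0,0,0],
    [0,0,0],
    [0,0,0]
  ]
}}

```text
t: 27.48
position: [528.5, -283.5, 194.5]
orientation: [-0.121, 0.993, 0.0, -0.0]
contact_force: [-0.7, 0.4, -0.7]
opening: 23.3
grasp_force: 20.0
```

Request:
{"api": "carry_out", "payload": {
  "hand": [10,10,10,10],
  "xyz": [
    [0,0,-0.02],
    [0,0,0],
    [0,0,0],
    [0,0,0]
  ],
  "rotation": [
    [0,0,0],
    [0,0,0],
    [0,0,0],
    [0,0,0]
  ]
}}

```text
t: 27.82
position: [528.4, -283.1, 195.2]
orientation: [-0.121, 0.993, 0.001, -0.0]
contact_force: [3.3, 0.7, -11.7]
opening: 23.7
grasp_force: 20.0
```

Request:
{"api": "carry_out", "payload": {
  "hand": [10,10,10,10],
  "xyz": [
    [0,0,-0.02],
    [0,0,0],
    [0,0,0],
    [0,0,0]
  ],
  "rotation": [
    [0,0,0],
    [0,0,0],
    [0,0,0],
    [0,0,0]
  ]
}}

```text
t: 28.15
position: [528.0, -282.2, 195.3]
orientation: [-0.121, 0.993, 0.002, -0.001]
contact_force: [4.9, 0.1, -18.3]
opening: 23.9
grasp_force: 20.0
```

Request:
{"api": "carry_out", "payload": {
  "hand": [10,10,10,10,10,10,10,10,10,10,10,10,10],
  "xyz": [
    [0,0,0.03],
    [0,0,0],
    [-0.004,0.059,0],
    [-0.004,0.059,0],
    [-0.004,0.059,0],
    [-0.004,0.059,0],
    [-0.004,0.059,0],
    [-0.004,0.059,0],
    [-0.004,0.059,0],
    [-0.004,0.059,0],
    [0,0,0],
    [0,0,0],
    [0,0,0]
  ],
  "rotation": [
    [0,0,0],
    [0,0,0],
    [0,0,1],
    [0,0,1],
    [0,0,1],
    [0,0,1],
    [0,0,1],
    [0,0,1],
    [0,0,1],
    [0,0,1],
    [0,0,0],
    [0,0,0],
    [0,0,0]
  ]
}}

```text
t: 29.23
position: [531.1, -236.6, 195.2]
orientation: [0.157, 0.988, 0.001, -0.001]
contact_force: [-1.9, 3.7, -7.6]
opening: 23.9
grasp_force: 20.0
```

```bash
cat > st.py <<'E'
from h import *
optics.snapshot('side'); st=ctrl.read_state(); p=st['position']; T=R.from_quat(st['orientation']).as_matrix(); C=np.array([611,-265]); d=p[:2]-C
print(st['t'],p.round(1),'yaw',np.degrees(np.arctan2(T[1,0],T[0,0])).round(1)%360,'R',np.hypot(*d).round(1),'ang',(np.degrees(np.arctan2(d[1],d[0]))%360).round(1),'F',st['contact_force'].round(1),'Ftool',(T.T@st['contact_force']).round(1),'tq',st['torque'].round(3),st['opening'].round(1),st['grasp_force'].round(1),'q6',st['qpos'][5].round(2))
E
python3 st.py
```

```text
Traceback (most recent call last):
  File "st.py", line 3, in <module>
    print(st['t'],p.round(1),'yaw',np.degrees(np.arctan2(T[1,0],T[0,0])).round(1)%360,'R',np.hypot(*d).round(1),'ang',(np.degrees(np.arctan2(d[1],d[0]))%360).round(1),'F',st['contact_force'].round(1),'Ftool',(T.T@st['contact_force']).round(1),'tq',st['torque'].round(3),st['opening'].round(1),st['grasp_force'].round(1),'q6',st['qpos'][5].round(2))
                                                                                                                                                                                                                                                                              ^^^^^^^^^^^^^^^^^^^
AttributeError: 'float' object has no attribute 'round'
```

Request:
{"api": "carry_out", "payload": {
  "hand": [10,10,10,10,10,10,10,10,10,10,10],
  "xyz": [
    [-0.004,0.059,0.01],
    [-0.004,0.059,0],
    [-0.004,0.059,0],
    [-0.004,0.059,0],
    [-0.004,0.059,0],
    [-0.004,0.059,0],
    [-0.004,0.059,0],
    [-0.004,0.059,0],
    [0,0,0],
    [0,0,0],
    [0,0,0]
  ],
  "rotation": [
    [0,0,1],
    [0,0,1],
    [0,0,1],
    [0,0,1],
    [0,0,1],
    [0,0,1],
    [0,0,1],
    [0,0,1],
    [0,0,0],
    [0,0,0],
    [0,0,0]
  ]
}}

```text
t: 30.2
position: [558.9, -197.9, 195.1]
orientation: [0.423, 0.906, 0.001, -0.001]
contact_force: [-4.3, 7.5, -1.6]
opening: 23.9
grasp_force: 20.0
```

```bash
sed -i "s/st\['opening'\].round(1)/round(float(st['opening']),1)/;s/st\['grasp_force'\].round(1)/st['grasp_force']/" st.py; python3 st.py
```

```text
30.25 [ 558.8 -197.9  195.1] yaw 129.9 R 85.0 ang 127.9 F [-4.7  7.8 -1.8] Ftool [8.9 1.4 1.8] tq [ 1.359  0.844 -0.034] 23.0 19.999801218509674 q6 -1.23
```

Request:
{"api": "carry_out", "payload": {
  "hand": [10,10,10,10,10,10,10,10,10,10],
  "xyz": [
    [0.006,0.059,0],
    [-0.002,0.059,0],
    [-0.002,0.059,0],
    [-0.002,0.059,0],
    [-0.003,0.059,0],
    [-0.003,0.059,0],
    [-0.003,0.059,0],
    [0,0,0],
    [0,0,0],
    [0,0,0]
  ],
  "rotation": [
    [0,0,1],
    [0,0,1],
    [0,0,1],
    [0,0,1],
    [0,0,1],
    [0,0,1],
    [0,0,1],
    [0,0,0],
    [0,0,0],
    [0,0,0]
  ]
}}

```text
t: 31.08
position: [596.1, -180.8, 195.1]
orientation: [0.629, 0.777, 0.001, 0.001]
contact_force: [0.7, 4.2, -3.7]
opening: 23.5
grasp_force: 20.0
```

```bash
python3 st.py
```

```text
31.1333 [ 596.1 -180.8  195.2] yaw 102.0 R 85.5 ang 100.1 F [ 0.4  4.7 -3.6] Ftool [4.5 1.3 3.6] tq [ 0.811 -0.11   0.037] 23.4 19.999599158763885 q6 -0.69
```

Request:
{"api": "carry_out", "payload": {
  "hand": [10,10,10,10,10,10],
  "xyz": [
    [0.003,0.03,0],
    [0,0.03,0],
    [0,0.03,0],
    [0,0,0],
    [0,0,0],
    [0,0,0]
  ],
  "rotation": [
    [0,0,0.5],
    [0,0,0.5],
    [0,0,0.5],
    [0,0,0],
    [0,0,0],
    [0,0,0]
  ]
}}

```text
t: 31.63
position: [604.9, -179.5, 195.1]
orientation: [0.669, 0.743, 0.0, 0.001]
contact_force: [0.4, 2.3, -2.2]
opening: 23.5
grasp_force: 20.0
```

Request:
{"api": "carry_out", "payload": {
  "hand": [10,10,10,10],
  "xyz": [
    [0,0.02,0],
    [0,0,0],
    [0,0,0],
    [0,0,0]
  ],
  "rotation": [
    [0,0,0.33],
    [0,0,0],
    [0,0,0],
    [0,0,0]
  ]
}}

```text
t: 31.97
position: [606.8, -179.4, 195.1]
orientation: [0.678, 0.735, -0.0, 0.001]
contact_force: [0.4, -0.1, -0.6]
opening: 23.5
grasp_force: 20.0
```

Request:
{"api": "carry_out", "payload": {
  "hand": [10,10,10,10],
  "xyz": [
    [0,0.015,0],
    [0,0,0],
    [0,0,0],
    [0,0,0]
  ],
  "rotation": [
    [0,0,0.25],
    [0,0,0],
    [0,0,0],
    [0,0,0]
  ]
}}

```text
t: 32.3
position: [607.5, -179.2, 194.5]
orientation: [0.685, 0.729, -0.001, -0.0]
contact_force: [-4.0, -2.1, 1.4]
opening: 23.6
grasp_force: 20.0
```

```bash
python3 st.py
```

```text
32.35 [ 607.5 -179.3  194.5] yaw 93.6 R 85.8 ang 92.3 F [-4.5 -2.8  0.7] Ftool [-2.5 -4.7 -0.7] tq [-0.464  0.777  0.192] 23.3 20.000010430812836 q6 -0.53
```

Request:
{"api": "carry_out", "payload": {
  "hand": [10,10,10,10],
  "xyz": [
    [0,0.015,0],
    [0,0,0],
    [0,0,0],
    [0,0,0]
  ],
  "rotation": [
    [0,0,0.2],
    [0,0,0],
    [0,0,0],
    [0,0,0]
  ]
}}

```text
t: 32.68
position: [607.6, -179.5, 193.8]
orientation: [0.69, 0.724, -0.002, -0.001]
contact_force: [-9.3, -2.9, 1.5]
opening: 23.6
grasp_force: 20.0
```

```bash
python3 st.py
```

```text
32.7333 [ 607.7 -179.4  193.8] yaw 92.8 R 85.6 ang 92.2 F [-8.7 -3.2  1.8] Ftool [-2.8 -8.9 -1.7] tq [-0.721  1.496  0.122] 23.4 19.999823570251465 q6 -0.51
```

Request:
{"api": "carry_out", "payload": {
  "hand": [10,10,10,10,10,10,10,10,10],
  "xyz": [
    [0,-0.012,0],
    [0,0,0.04],
    [0,0,0.04],
    [0,0,0.04],
    [0,0,0.04],
    [0,0,0.04],
    [0,0,0.03],
    [0,0,0],
    [0,0,0]
  ],
  "rotation": [
    [0,0,0],
    [0,0,0],
    [0,0,0],
    [0,0,0],
    [0,0,0],
    [0,0,0],
    [0,0,0],
    [0,0,0],
    [0,0,0]
  ]
}}

```text
t: 33.48
position: [607.4, -179.4, 170.5]
orientation: [0.69, 0.724, -0.001, -0.0]
contact_force: [-3.4, -4.5, -1.7]
opening: 23.7
grasp_force: 20.0
```

```bash
python3 st.py
```

```text
33.5333 [ 607.5 -179.4  170.5] yaw 92.8 R 85.6 ang 92.4 F [-4.4 -4.7 -2. ] Ftool [-4.5 -4.6  2. ] tq [-0.726  0.6    0.168] 23.2 19.999571442604065 q6 -0.51
```

Request:
{"api": "carry_out", "payload": {
  "hand": [10,10,10,10],
  "xyz": [
    [0,0,0.015],
    [0,0,0],
    [0,0,0],
    [0,0,0]
  ],
  "rotation": [
    [0,0,0],
    [0,0,0],
    [0,0,0],
    [0,0,0]
  ]
}}

```text
t: 33.87
position: [607.5, -179.4, 169.4]
orientation: [0.69, 0.724, -0.001, -0.0]
contact_force: [-3.6, -3.8, -0.9]
opening: 23.1
grasp_force: 20.0
```

Request:
{"api": "carry_out", "payload": {
  "hand": [10,10,10,10],
  "xyz": [
    [0,0,0.01],
    [0,0,0],
    [0,0,0],
    [0,0,0]
  ],
  "rotation": [
    [0,0,0],
    [0,0,0],
    [0,0,0],
    [0,0,0]
  ]
}}

```text
t: 34.2
position: [607.5, -179.4, 168.6]
orientation: [0.69, 0.724, -0.001, -0.0]
contact_force: [-4.2, -3.4, 0.2]
opening: 23.6
grasp_force: 20.0
```

Request:
{"api": "carry_out", "payload": {
  "hand": [10,10,10,10],
  "xyz": [
    [0,0,0.01],
    [0,0,0],
    [0,0,0],
    [0,0,0]
  ],
  "rotation": [
    [0,0,0],
    [0,0,0],
    [0,0,0],
    [0,0,0]
  ]
}}

```text
t: 34.53
position: [607.5, -179.5, 167.6]
orientation: [0.69, 0.724, -0.001, -0.0]
contact_force: [-5.5, -3.8, 0.7]
opening: 23.6
grasp_force: 20.0
```

```bash
python3 st.py
```

```text
34.5833 [ 607.5 -179.4  167.6] yaw 92.8 R 85.6 ang 92.4 F [-5.  -2.7  0.6] Ftool [-2.4 -5.1 -0.6] tq [-0.633  0.889  0.147] 23.7 19.99995321035385 q6 -0.51
```

Request:
{"api": "carry_out", "payload": {
  "hand": [10,10,10,10],
  "xyz": [
    [0,0,0.008],
    [0,0,0],
    [0,0,0],
    [0,0,0]
  ],
  "rotation": [
    [0,0,0],
    [0,0,0],
    [0,0,0],
    [0,0,0]
  ]
}}

```text
t: 34.92
position: [607.5, -179.4, 166.9]
orientation: [0.69, 0.724, -0.001, -0.0]
contact_force: [-4.2, -4.6, 0.2]
opening: 23.4
grasp_force: 20.0
```

Request:
{"api": "carry_out", "payload": {
  "hand": [10,10,10,10],
  "xyz": [
    [0,0,0.008],
    [0,0,0],
    [0,0,0],
    [0,0,0]
  ],
  "rotation": [
    [0,0,0],
    [0,0,0],
    [0,0,0],
    [0,0,0]
  ]
}}

```text
t: 35.25
position: [607.5, -179.5, 166.6]
orientation: [0.69, 0.724, -0.001, -0.0]
contact_force: [-5.8, -2.8, 2.2]
opening: 23.3
grasp_force: 20.0
```

```bash
python3 st.py
```

```text
35.3 [ 607.5 -179.5  166.6] yaw 92.8 R 85.6 ang 92.3 F [-6.3 -2.7  2.5] Ftool [-2.4 -6.4 -2.5] tq [-0.522  1.126  0.179] 23.6 20.000227689743042 q6 -0.51
```

Request:
{"api": "carry_out", "payload": {
  "hand": [10,10,10,10],
  "xyz": [
    [0,0,0.008],
    [0,0,0],
    [0,0,0],
    [0,0,0]
  ],
  "rotation": [
    [0,0,0],
    [0,0,0],
    [0,0,0],
    [0,0,0]
  ]
}}

```text
t: 35.63
position: [607.6, -179.5, 166.6]
orientation: [0.69, 0.724, -0.001, -0.0]
contact_force: [-8.3, -2.2, 5.8]
opening: 23.4
grasp_force: 20.0
```

```bash
python3 st.py
```

```text
35.6833 [ 607.6 -179.5  166.6] yaw 92.8 R 85.6 ang 92.3 F [-6.8 -1.5  5.3] Ftool [-1.2 -6.9 -5.3] tq [-0.428  1.425  0.152] 23.7 20.000628232955933 q6 -0.51
```

Request:
{"api": "carry_out", "payload": {
  "hand": [10,10,10,10,40,40,40,40,40,40,40,40,40,40],
  "xyz": [
    [0,-0.012,-0.008],
    [0,0,0],
    [0,0,0],
    [0,0,0],
    [0,0,0],
    [0,0,0],
    [0,0,0],
    [0,0,0],
    [0,0,-0.1],
    [0,0,-0.25],
    [0,0,-0.25],
    [0,0,-0.2],
    [0,0,0],
    [0,0,0]
  ],
  "rotation": [
    [0,0,0],
    [0,0,0],
    [0,0,0],
    [0,0,0],
    [0,0,0],
    [0,0,0],
    [0,0,0],
    [0,0,0],
    [0,0,0],
    [0,0,0],
    [0,0,0],
    [0,0,0],
    [0,0,0],
    [0,0,0]
  ]
}}

```text
t: 36.85
position: [607.8, -178.9, 248.1]
orientation: [0.69, 0.724, 0.001, 0.001]
contact_force: [-0.4, -0.5, -0.9]
opening: 37.7
grasp_force: 0.0
```

```bash
python3 st.py
cat > knob.py <<'E'
from h import *
def red(s,c,r,z):
    f=s['frame'].astype(int); m=((f[...,2]>90)&(f[...,2]-f[...,1]>70)&(f[...,2]-f[...,0]>70)).astype(np.uint8)
    k=np.zeros_like(m); u,v=map(int,c); k[max(0,v-r):v+r,max(0,u-r):u+r]=m[max(0,v-r):v+r,max(0,u-r):u+r]
    n,l,t,cc=cv2.connectedComponentsWithStats(k)
    if n<2: return None
    i=1+np.argmax(t[1:,4]); b=np.argwhere(l==i)[:,::-1]
    P=np.array([back(s,*p,z)[:2] for p in b]); P0=P.mean(0); e=np.linalg.eigh(np.cov((P-P0).T))
    return P0.round(1),len(b),'ang',(np.degrees(np.arctan2(*e[1][::-1,1]))%180).round(1),np.sqrt(e[0]).round(1), t[i][:4]
if __name__=='__main__':
    for n,r in(('wrist',70),('side',14)):
        s=snap(n,'k_%s.png'%n); c=proj(s,[610,-229,155]); print(n,c.round(),red(s,c,r,157))
E
python3 knob.py
```

```text
36.9 [ 606.9 -178.5  246.1] yaw 92.8 R 86.6 ang 92.7 F [-1.  -0.7  0.6] Ftool [-0.7 -1.  -0.6] tq [-0.071  0.087 -0.008] 37.6 0.0 q6 -0.51
wrist [316. 261.] (array([ 608.8, -228.5]), 397, 'ang', np.float64(137.5), array([3.6, 9.2]), array([299, 248,  32,  29], dtype=int32))
side [323. 287.] (array([ 609.5, -231.6]), 100, 'ang', np.float64(130.7), array([4.5, 9.6]), array([317, 281,  13,  14], dtype=int32))
```

Run:
```python
import cv2,numpy as np
a=cv2.imread('pics/k_wrist.png')[130:300,240:400]; b=cv2.imread('pics/k_side.png')[250:325,285:360]
im=np.hstack([cv2.resize(a,(452,480),interpolation=2),cv2.resize(b,(340,480),interpolation=2)]); cv2.imwrite('pics/m9.png',im)
```

```text
(no output)
```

View pics/m9.png

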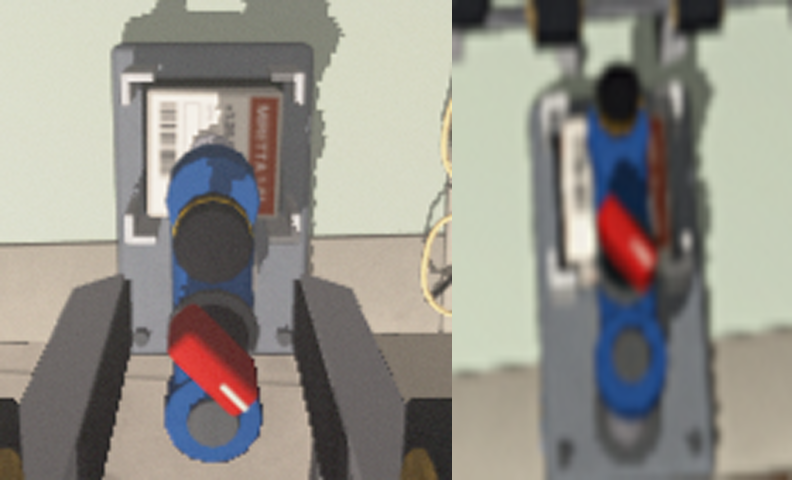

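The composite shows the arm over the stack with the head at (212,245) in the left view. The red bar lies diagonally at (212,355), with its white line toward lower right.

Request:
{"api": "carry_out", "payload": {
  "hand": [40,40,40,40,40,40,40,40,40,40,40,40,40,40,40,40],
  "xyz": [
    [-0.25,0,0],
    [-0.25,0,0],
    [0,0,0],
    [0,0,0],
    [0,0,0],
    [0,0,0],
    [0,0,0],
    [0,0,0],
    [0,0,0],
    [0,0,0],
    [0,0,0],
    [0,0,0],
    [0,0,0],
    [0,0,0],
    [0,0,0],
    [0,0,0]
  ],
  "rotation": [
    [0,0,0],
    [0,0,-1],
    [0,0,-1],
    [0,0,-1],
    [0,0,-1],
    [0,0,-1],
    [0,0,-1],
    [0,0,-1],
    [0,0,-1],
    [0,0,-1],
    [0,0,-1],
    [0,0,-1],
    [0,0,-0.1],
    [0,0,0],
    [0,0,0],
    [0,0,0]
  ]
}}

```text
t: 38.33
position: [609.3, -228.5, 245.8]
orientation: [0.366, 0.931, 0.0, -0.0]
contact_force: [-0.2, -0.3, 0.9]
opening: 37.6
grasp_force: 0.0
```

```bash
python3 st.py; python3 knob.py
```

```text
38.3833 [ 609.4 -228.5  246. ] yaw 137.1 R 36.5 ang 92.6 F [-1.4 -0.3  0.1] Ftool [ 0.8 -1.2 -0.1] tq [-0.038  0.01   0.041] 37.3 0.0 q6 -1.36
wrist [316. 210.] (array([ 608.4, -229.1]), 470, 'ang', np.float64(136.5), array([3.6, 9.3]), array([308, 193,  15,  36], dtype=int32))
side [323. 287.] (array([ 616.1, -239.9]), 34, 'ang', np.float64(32.5), array([3.8, 4.8]), array([321, 287,   9,   8], dtype=int32))
```

Request:
{"api": "carry_out", "payload": {
  "hand": [35,35,35,35,35,35,35,35,35],
  "xyz": [
    [0,0,0.2],
    [0,0,0.25],
    [0,0,0.25],
    [0,0,0.14],
    [0,0,0.1],
    [0,0,0],
    [0,0,0],
    [0,0,0],
    [0,0,0]
  ],
  "rotation": [
    [0,0,0],
    [0,0,0],
    [0,0,0],
    [0,0,0],
    [0,0,0],
    [0,0,0],
    [0,0,0],
    [0,0,0],
    [0,0,0]
  ]
}}

```text
t: 39.23
position: [610.3, -229.1, 154.1]
orientation: [0.365, 0.931, -0.0, 0.001]
contact_force: [-0.2, 0.9, -0.6]
opening: 32.7
grasp_force: 0.0
```

Request:
{"api": "carry_out", "payload": {
  "hand": [5,5,5,5,5,5,5,5,5,5],
  "xyz": [
    [0,0,0],
    [0,0,0],
    [0,0,0],
    [0,0,0],
    [0,0,0],
    [0,0,0],
    [0,0,0],
    [0,0,0],
    [0,0,0],
    [0,0,0]
  ],
  "rotation": [
    [0,0,0],
    [0,0,0],
    [0,0,0],
    [0,0,0],
    [0,0,0],
    [0,0,0],
    [0,0,0],
    [0,0,0],
    [0,0,0],
    [0,0,0]
  ],
  "newtons": 20
}}

```text
t: 40.07
position: [610.2, -229.0, 153.7]
orientation: [0.365, 0.931, -0.0, 0.001]
contact_force: [0.1, 0.1, 5.5]
opening: 12.8
grasp_force: 21.9
```

```bash
python3 st.py
```

```text
40.1167 [ 610.2 -229.   153.7] yaw 137.2 R 36.0 ang 91.3 F [-0.2  0.8  4.9] Ftool [ 0.7  0.4 -4.9] tq [0.055 0.043 0.04 ] 13.0 21.882472841389244 q6 -1.36
```

Request:
{"api": "carry_out", "payload": {
  "hand": [5,5,5,5,5,5,5,5,5,5],
  "xyz": [
    [0,0,0],
    [0,0,0],
    [0,0,0],
    [0,0,0],
    [0,0,0],
    [0,0,0],
    [0,0,0],
    [0,0,0],
    [0,0,0],
    [0,0,0]
  ],
  "rotation": [
    [0,0,1],
    [0,0,1],
    [0,0,1],
    [0,0,1],
    [0,0,1],
    [0,0,1],
    [0,0,1],
    [0,0,1],
    [0,0,0],
    [0,0,0]
  ]
}}

```text
t: 40.95
position: [609.9, -229.2, 153.7]
orientation: [0.608, 0.794, -0.0, 0.001]
contact_force: [-0.9, 0.6, 6.2]
opening: 12.9
grasp_force: 21.9
```

```bash
python3 st.py
```

```text
41.0 [ 609.9 -229.2  153.7] yaw 105.2 R 35.8 ang 91.8 F [-2.1  0.2  6.2] Ftool [ 0.7 -2.  -6.2] tq [-0.091  0.3   -0.023] 12.9 21.907081803074107 q6 -0.8
```

Request:
{"api": "carry_out", "payload": {
  "hand": [5,5,5,5,5,5],
  "xyz": [
    [0,0,0],
    [0,0,0],
    [0,0,0],
    [0,0,0],
    [0,0,0],
    [0,0,0]
  ],
  "rotation": [
    [0,0,1],
    [0,0,1],
    [0,0,1],
    [0,0,1],
    [0,0,0],
    [0,0,0]
  ]
}}

```text
t: 41.5
position: [609.7, -229.2, 153.7]
orientation: [0.712, 0.702, -0.0, 0.001]
contact_force: [-1.8, 0.0, 6.5]
opening: 12.7
grasp_force: 21.9
```

```bash
python3 st.py
```

```text
41.55 [ 609.8 -229.2  153.7] yaw 89.2 R 35.8 ang 92.0 F [-1.5 -0.6  5.6] Ftool [-0.6 -1.5 -5.6] tq [-0.136  0.453 -0.019] 13.2 21.922949105501175 q6 -0.52
```

Request:
{"api": "carry_out", "payload": {
  "hand": [5,5,5,5,5,5,5],
  "xyz": [
    [0,0,0],
    [0,0,0],
    [0,0,0],
    [0,0,0],
    [0,0,0],
    [0,0,0],
    [0,0,0]
  ],
  "rotation": [
    [0,0,1],
    [0,0,1],
    [0,0,1],
    [0,0,1],
    [0,0,1],
    [0,0,0],
    [0,0,0]
  ]
}}

```text
t: 42.13
position: [609.5, -229.2, 153.7]
orientation: [0.823, 0.568, -0.0, 0.0]
contact_force: [-2.6, 0.8, 6.7]
opening: 13.0
grasp_force: 22.0
```

```bash
python3 st.py
```

```text
42.1833 [ 609.5 -229.2  153.7] yaw 69.2 R 35.9 ang 92.4 F [-2.5  1.5  7.2] Ftool [ 0.5 -2.9 -7.2] tq [-0.008  0.648 -0.088] 12.8 21.95276539743645 q6 -0.17
```

Request:
{"api": "carry_out", "payload": {
  "hand": [5,5,5,5,5,5,5],
  "xyz": [
    [0,0,0],
    [0,0,0],
    [0,0,0],
    [0,0,0],
    [0,0,0],
    [0,0,0],
    [0,0,0]
  ],
  "rotation": [
    [0,0,1],
    [0,0,1],
    [0,0,1],
    [0,0,1],
    [0,0,1],
    [0,0,0],
    [0,0,0]
  ]
}}

```text
t: 42.77
position: [609.3, -229.1, 153.7]
orientation: [0.909, 0.416, -0.0, 0.0]
contact_force: [-2.9, 0.2, 7.9]
opening: 12.6
grasp_force: 22.0
```

```bash
python3 st.py
```

```text
42.8167 [ 609.3 -229.   153.7] yaw 49.2 R 36.0 ang 92.7 F [-3.8  0.6  7.2] Ftool [-2.  -3.3 -7.2] tq [ 0.033  0.82  -0.001] 12.8 21.982836563838646 q6 0.18
```

Request:
{"api": "carry_out", "payload": {
  "hand": [5,5,5,5,5,5,5],
  "xyz": [
    [0,0,0],
    [0,0,0],
    [0,0,0],
    [0,0,0],
    [0,0,0],
    [0,0,0],
    [0,0,0]
  ],
  "rotation": [
    [0,0,1],
    [0,0,1],
    [0,0,1],
    [0,0,1],
    [0,0,0],
    [0,0,0],
    [0,0,0]
  ]
}}

```text
t: 43.4
position: [609.2, -228.9, 153.7]
orientation: [0.958, 0.286, -0.001, 0.0]
contact_force: [-4.0, 1.3, 8.0]
opening: 12.5
grasp_force: 22.0
```

```bash
python3 st.py
```

```text
43.45 [ 609.2 -228.9  153.7] yaw 33.2 R 36.2 ang 92.8 F [-3.6  0.4  8.2] Ftool [-2.8 -2.3 -8.2] tq [ 0.126  0.935 -0.011] 12.4 22.00457545623067 q6 0.46
```

Request:
{"api": "carry_out", "payload": {
  "hand": [35,35,35,35,35,35,35,35,35,35,35],
  "xyz": [
    [0,0,0],
    [0,0,0],
    [0,0,0],
    [0,0,0],
    [0,0,0],
    [0,0,-0.15],
    [0,0,-0.25],
    [0,0,-0.25],
    [0,0,-0.25],
    [0,0,0],
    [0,0,0]
  ],
  "rotation": [
    [0,0,0],
    [0,0,0],
    [0,0,0],
    [0,0,0],
    [0,0,0],
    [0,0,0],
    [0,0,0],
    [0,0,0],
    [0,0,0],
    [0,0,0],
    [0,0,0]
  ]
}}

```text
t: 44.37
position: [609.8, -228.6, 243.1]
orientation: [0.958, 0.286, 0.001, 0.001]
contact_force: [-0.8, 0.9, -0.3]
opening: 33.0
grasp_force: 0.0
```

```bash
python3 st.py; python3 knob.py
python3 - <<'E'
import cv2,numpy as np
from h import *
a0=cv2.imread('pics/k_wrist.png'); s=snap('wrist'); u,v=map(int,proj(s,[609.5,-229,140])); print(u,v)
a=a0[v-60:v+60,u-70:u+70]; d=snap('side')['frame'][250:325,285:360]; c=snap('scene')['frame'][215:290,360:445]
im=np.hstack([cv2.resize(a,(440,377),interpolation=2),cv2.resize(c,(355,377),interpolation=2)]); cv2.imwrite('pics/m10.png',im)
E
```

```text
44.4167 [ 609.  -228.2  241.2] yaw 33.2 R 36.8 ang 93.1 F [-0.5  0.  -0.2] Ftool [-0.4 -0.3  0.2] tq [-0.057  0.139 -0.014] 33.0 0.0 q6 0.46
wrist [316. 210.] (array([ 610.3, -229. ]), 493, 'ang', np.float64(33.5), array([3.6, 9.3]), array([309, 193,  17,  37], dtype=int32))
side [323. 287.] (array([ 601.4, -238.6]), 33, 'ang', np.float64(141.2), array([4. , 4.7]), array([317, 287,   8,   8], dtype=int32))
316 205
```

View pics/m10.png

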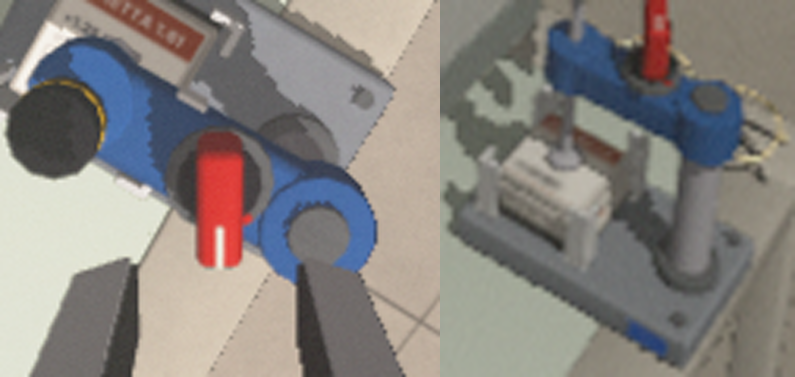

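The left view shows the red bar turned 104°, with its white line pointing down. The collar's red mark at (247,218) now trails the white line by about 50°, so the clutch has clicked over by about 0.9 rad. The scene crop shows the foot resting on the flat stack.

```bash
python3 -c "
from station import ctrl
print(ctrl.hand_in())"
```

```text
the job is handed in; nothing more can be done
None
```

I stacked all three packets present flat in the nest, swung the arm to its stop, rested the foot on the top packet and locked it. From the last picture the clutch slipped about 0.9 rad, past the 0.25 click and within a quarter turn. The job is handed in, but no score came back.

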